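Rack wet painted glass in stacking trays and shut the dust lid

TASK

Lay every painted glass block flat, painted face up, in the cells of the two drying trays, one block to a cell. Stack both trays on the wooden carrier with the leg pins fully home in the sockets: the first tray on the carrier's four posts, the second turned end for end on top of it, so that it stands on the first tray's posts instead of nesting down on the glass (both trays are stacked even if a tray stays empty). Then swing the dust lid fully shut so that its tab drops behind the rim of the upper tray; leave the jar, the bottle and the brush beside the work where they are.

Things in the scene. Friction and masses are not known exactly. Their poses are not given: they have to be found in the camera images.
- carrier: plywood carrier, fixed. Origin: on the bench, mid tray place. Base board x = -50..130, y = -136..136 mm, 15 thick. Square sockets (17 mm, 12 mm bore, top z = 29 mm) at (+-19, -102), (+-19, +80) mm fit a tray with yaw = carrier yaw. Lower tray home: its origin at carrier (0, 0, 19) mm; upper, turned 180 deg: (0, 0, 65). Lid uprights 26 x 14 mm, 139 high, at (115, +-126), low board (z to 65) between them
- lid_hinge (a point): middle of the lid's hinge axis, fixed to the carrier at (115, 0, 130) mm; the axis runs along the carrier's y, on the side away from the robot
- lid (a joint): plywood dust lid: 0 = shut (level), grows as its front edge swings up and back, at most 2.2; starts past upright, leaning back. Stiff friction hinge (0.32 N m): stays where left; 2 to 5 N at the edge moves it. 228 mm wide, 5 thick, 0.25 kg, from 6 to 152 mm off the axis, and a 50 mm wide, 8 mm thick pull lug on to 172 mm at mid width. Outer face flat but for battens 9 mm high at y = +-95 mm
- lid_edge (a point): point on the lid's outer face (its upper face when shut) at mid width, 150 mm from the hinge axis; fixed to the lid
- lid_tab (a point): free end of the lid's tab (12 mm wide, 5 mm thick, 24 mm below the lid), 136 mm off the hinge axis. Lid shut over the stack: it stands in the upper tray's middle cell, 4 mm behind the grip ear nearer the robot, its end 9 mm below the ear's top
- tray_a: aluminium tray, 62 wide (x) x 228 mm long (y), 0.3 kg, on legs at (x, y) = (+-19, -102), (+-19, +80) mm: 17 mm shank z = 22 to 10, then 9 mm pin with cone tip to z = 0. Square posts, 17 mm, 12 mm bore, top z = 56 mm, at (+-19, +102), (+-19, -80): the leg places turned 180 deg. Floor z = 22..26, rim top z = 36. Origin: mid plan, level with pin tips. On another tray: 46 mm higher if turned 180, else it nests
- tray_a_grip (a point): midway between the tops of the two grip ears of tray_a (tray x = 0, y = +11, z = 46 mm): the long sides rise there to upright ears 30 mm long in y, 3 mm thick, 20 mm above the floor, outer faces 62 mm apart. Grip the tray here across its x.
- tray_a_cell_1 (a point): floor centre of a glass cell of tray_a (tray x = 0, y = -35.5, z = 26 mm): 56 mm (x) by 71 mm (y) inside, walls 10 mm high and 3 mm thick, the rear two posts just beyond its end
- tray_a_cell_2 (a point): floor centre of the other glass cell (tray y = +57.5 mm), of the same size. Between the two cells a 16 mm wide middle cell at y = +11 mm stays free for the tab of the lid
- tray_b: a second tray, the same as tray_a
- tray_b_grip (a point): midway between the tops of the two grip ears of tray_b (tray x = 0, y = +11, z = 46 mm): the long sides rise there to upright ears 30 mm long in y, 3 mm thick, 20 mm above the floor, outer faces 62 mm apart. Grip the tray here across its x.
- tray_b_cell_1 (a point): floor centre of a glass cell of tray_b (tray x = 0, y = -35.5, z = 26 mm): 56 mm (x) by 71 mm (y) inside, walls 10 mm high and 3 mm thick, the rear two posts just beyond its end
- tray_b_cell_2 (a point): floor centre of the other glass cell (tray y = +57.5 mm), of the same size. Between the two cells a 16 mm wide middle cell at y = +11 mm stays free for the tab of the lid
- glass_1: painted slab-glass block, 60 x 40 x 28 mm (x, y, z), 0.16 kg, pale grey-green, a dark brushed leaf on its upper (+z) face. Origin: centre of its underside. Grip it across the 40 mm, by its upper half when it goes into a tray. May be absent.
- glass_2: like glass_1
- glass_3: like glass_1
- glass_4: like glass_1
- pigment_jar: bystander: pigment jar with a screw lid, 60 mm across, 88 mm high, origin at its foot; stays where it is
- binder: bystander: small bottle with a ribbed cap, 34 mm across, 94 mm high; stays where it is
- blender: bystander: broad brush with a black handle, 189 mm long; stays where it is
Not all that is in view belongs to the job. Leave any orange or yellow look-alike of the glass_1 alone.

How it is judged (in metres and radians):
On the way, in this order (a step that is already met when the one before it is completed fails the run):
1. a tray stands on the carrier with its pins home in the four sockets (((x of tray_a in the frame of carrier between -0.005 and 0.005 m and y of tray_a in the frame of carrier between -0.005 and 0.005 m and z of tray_a in the frame of carrier between 0.016 and 0.022 m and angle between tray_a's own z axis and vertical below 0.05 rad) or (x of tray_b in the frame of carrier between -0.005 and 0.005 m and y of tray_b in the frame of carrier between -0.005 and 0.005 m and z of tray_b in the frame of carrier between 0.016 and 0.022 m and angle between tray_b's own z axis and vertical below 0.05 rad))), for 0.2 s.
2. the other tray, turned end for end, stands on it with its pins home ((((x of tray_a in the frame of carrier between -0.005 and 0.005 m and y of tray_a in the frame of carrier between -0.005 and 0.005 m and z of tray_a in the frame of carrier between 0.016 and 0.022 m and angle between tray_a's own z axis and vertical below 0.05 rad) and (x of tray_b in the frame of carrier between -0.005 and 0.005 m and y of tray_b in the frame of carrier between -0.005 and 0.005 m and z of tray_b in the frame of carrier between 0.062 and 0.068 m and angle between tray_b's own z axis and vertical below 0.05 rad)) or ((x of tray_b in the frame of carrier between -0.005 and 0.005 m and y of tray_b in the frame of carrier between -0.005 and 0.005 m and z of tray_b in the frame of carrier between 0.016 and 0.022 m and angle between tray_b's own z axis and vertical below 0.05 rad) and (x of tray_a in the frame of carrier between -0.005 and 0.005 m and y of tray_a in the frame of carrier between -0.005 and 0.005 m and z of tray_a in the frame of carrier between 0.062 and 0.068 m and angle between tray_a's own z axis and vertical below 0.05 rad)))), for 0.2 s.
3. the lid is shut (value of joint lid below 0.05 rad), for 0.2 s.
At the end, for the whole second after the job is handed in: One tray home on the carrier's sockets, the other, turned 180 degrees, home on its posts (5 mm in plan, 3 mm in height, 0.05 rad); every glass block flat in a glass cell, painted face up (0.12 rad); lid within 0.05 rad of shut, its tab behind the upper tray's rim, at least 2 mm below it; all at rest ((((x of tray_a in the frame of carrier between -0.005 and 0.005 m and y of tray_a in the frame of carrier between -0.005 and 0.005 m and z of tray_a in the frame of carrier between 0.016 and 0.022 m and angle between tray_a's own z axis and vertical below 0.05 rad) and (x of tray_b in the frame of carrier between -0.005 and 0.005 m and y of tray_b in the frame of carrier between -0.005 and 0.005 m and z of tray_b in the frame of carrier between 0.062 and 0.068 m and angle between tray_b's own z axis and vertical below 0.05 rad)) or ((x of tray_b in the frame of carrier between -0.005 and 0.005 m and y of tray_b in the frame of carrier between -0.005 and 0.005 m and z of tray_b in the frame of carrier between 0.016 and 0.022 m and angle between tray_b's own z axis and vertical below 0.05 rad) and (x of tray_a in the frame of carrier between -0.005 and 0.005 m and y of tray_a in the frame of carrier between -0.005 and 0.005 m and z of tray_a in the frame of carrier between 0.062 and 0.068 m and angle between tray_a's own z axis and vertical below 0.05 rad))) and value of joint lid below 0.05 rad and ((z of lid_tab in the frame of tray_a below 0.044 m and x of lid_tab in the frame of tray_a between 0.0155 and 0.0275 m and z of tray_a in the frame of carrier between 0.062 and 0.068 m) or (z of lid_tab in the frame of tray_b below 0.044 m and x of lid_tab in the frame of tray_b between 0.0155 and 0.0275 m and z of tray_b in the frame of carrier between 0.062 and 0.068 m)) and ((x of glass_1 in the frame of tray_a between -0.013 and 0.013 m and y of glass_1 in the frame of tray_a between -0.052 and 0.074 m and z of glass_1 in the frame of tray_a between 0.022 and 0.03 m) or (x of glass_1 in the frame of tray_b between -0.013 and 0.013 m and y of glass_1 in the frame of tray_b between -0.052 and 0.074 m and z of glass_1 in the frame of tray_b between 0.022 and 0.03 m)) and angle between each of glass_1, glass_2, glass_3, glass_4's own z axis and vertical below 0.12 rad and linear speed of each of glass_1, glass_2, glass_3, glass_4, tray_a, tray_b below 0.02 m/s and ((x of glass_2 in the frame of tray_a between -0.013 and 0.013 m and y of glass_2 in the frame of tray_a between -0.052 and 0.074 m and z of glass_2 in the frame of tray_a between 0.022 and 0.03 m) or (x of glass_2 in the frame of tray_b between -0.013 and 0.013 m and y of glass_2 in the frame of tray_b between -0.052 and 0.074 m and z of glass_2 in the frame of tray_b between 0.022 and 0.03 m)) and ((x of glass_3 in the frame of tray_a between -0.013 and 0.013 m and y of glass_3 in the frame of tray_a between -0.052 and 0.074 m and z of glass_3 in the frame of tray_a between 0.022 and 0.03 m) or (x of glass_3 in the frame of tray_b between -0.013 and 0.013 m and y of glass_3 in the frame of tray_b between -0.052 and 0.074 m and z of glass_3 in the frame of tray_b between 0.022 and 0.03 m)) and ((x of glass_4 in the frame of tray_a between -0.013 and 0.013 m and y of glass_4 in the frame of tray_a between -0.052 and 0.074 m and z of glass_4 in the frame of tray_a between 0.022 and 0.03 m) or (x of glass_4 in the frame of tray_b between -0.013 and 0.013 m and y of glass_4 in the frame of tray_b between -0.052 and 0.074 m and z of glass_4 in the frame of tray_b between 0.022 and 0.03 m))); the robot touches nothing.
It fails at once if a bystander (jar, bottle or brush) is moved more than 4 cm (distance of any of pigment_jar, binder, blender from where it was at the start of the episode above 0.04 m).
Of glass_1, glass_2, glass_3, glass_4 only 2 to 4 are there at a start; the rules pass over those that are not, and their reading is None.
At some moment in a run one of glass_1, glass_2, glass_3, glass_4 may be knocked a few centimetres aside while the robot is not near it.
Once in a run the grip may slacken for a moment while it holds something.
It also fails if it takes over 210 s, if anything falls off the work surface, if the arm or the gripper's body presses on something with over 40 N, if the wrist force passes 120 N, or if a joint passes its speed limit or range.

ROBOT

A 7-joint arm with a two-finger parallel gripper is mounted at the origin on a cart in front of the work surface, level with it; the furniture and walls round the work are solid. World frame = base frame: x ahead of the robot, y to its left, z up, the work surface at z = 0. Lengths are in m, angles in degrees, forces in N, time in s.
With the tool pointing down it reaches from about 0.35 to 0.775 m from the base axis. Payload 3.1 kg.
Tool frame: the origin (TCP) lies on the centre line of the jaws, within the pads' length; the fingertips stand 17 mm ahead of it and the grasp point (between the pads) lies 2 mm behind it (robot.tip_reach is the distance from the TCP to the fingertips, in m); z points along the fingers, y is the direction in which the jaws open and shut (so a half turn about z gives the same grasp; the last joint's range is limited). The gripper opens to 85 mm and grips with 20 to 120 N. Pads are 22 mm wide; open, the fingers measure 114 mm over their backs; the gripper's body (76 mm by 85 mm) begins 54 mm behind the grasp point. The pads swing forward as they close: fully open they stand 13 mm farther back than shut.
Start: joints at [-70.399, 17.813, 0.802, 86.603, -0.252, 75.585, -1.558], TCP at [0.206, 0.51, 0.248] pointing down, gripper open.
Joint ranges: [-154.91, 154.91], [-16.99, 109.72], [-72.82, 74.43], [7.12, 147.25], [-82.49, 262.49], [11.32, 116.49], [-174.64, 174.64]. Speed limits (degrees/s): [159.86, 159.86, 180, 180, 180, 180, 180].

INTERFACE

Orientations are given as [roll, pitch, yaw] about the fixed x, y, z axes, in that order (R = Rz(yaw) Ry(pitch) Rx(roll)).
In Python, from station import robot, fingers, vision, workorder, recognise gives the robot as it stands. Calls block until the motion is done:
- robot.move_to(position, orientation): joint-space move of the TCP to a pose.
- robot.line_to(position, orientation=None, velocity=0.15, f_stop=None): straight line of the TCP; orientation=None keeps the orientation; velocity is the mean speed in m/s. With f_stop (N) it stops when the force on the tool has changed by that much, and returns True; else False.
- robot.move_j(angles): joint-space move.
- fingers.gripper_to(opening, force=None): opening from 0.0 (shut) to 1.0 (fully open); force is the grip in N (None keeps the last); returns when the fingers have stopped.
- robot.pause(seconds).
- robot.inverse_kinematics(position, orientation): joint angles nearest the present ones, or None.
- vision.grab_frame(name): name is "side" or "top"; returns the picture (480x640x3 uint8, red, green, blue); there is no depth.
- vision.calibration(name): a dict with "mtx" (3x3 intrinsics, pixels), "extrinsics" (4x4, takes a point from world to camera coordinates). Camera axes: x right, y up, looking along -z (the intrinsics and any distortion apply to the point x, -y, -z); pixel columns grow to the right and rows downward; lengths in m; the calibration is good to about 2 mm. A picture is of the moment at which its call begins. calibration takes no time and is no camera call.
A pose or a line that the arm cannot do raises robot.PlanningError and nothing moves.
- workorder.close_job(): hands the job in, once; it reports no verdict.
Trained networks look in the newest picture that a camera, given by its name, has taken for a name from the list of things; names that differ only in an ending like _2 or _b are one class to them, and where a whole thing is asked for, a point or a joint stands for the part that bears it (a point fixed in the world has none). Each returns a list of dicts, best first, with "p" (0 to 1); they miss things now and then, are a little off and sometimes report something else, mostly with a low value. They report only what shows in the picture. A call takes as long as a camera call. They do not tell look-alikes from the thing itself.
- recognise(label, camera): "rect" ([centre column, centre row, width, height] in pixels, round what is visible of it).
Readings, each from a call of its own:
- robot.current_time_s(): time.
- robot.current_joint_positions(): joint angles.
- robot.current_dq(): joint speeds.
- robot.current_joint_torque(): joint torques, N m.
- robot.current_tool_pos(): TCP position.
- robot.current_eef_rot(): TCP orientation.
- robot.current_contact_force(): force on the tool from outside, world axes, zero at the start.
- robot.current_torque(): the same for the moment, N m.
- robot.current_finger_gap(): opening from 0.0 (shut) to 1.0 (fully open).
Only numpy, scipy, OpenCV 4.12 (cv2) and the standard library are available. Lean on these libraries where they do the work, as an engineer would, in place of code of your own. Each camera call takes 0.05 s, during which the arm holds its last target.

## Working session

There is one attempt and no reset: what is moved stays moved. The work goes in short steps, each a Python script; the robot and the scene stay as the last script left them, time stands still between calls to the robot, and variables do not carry over. Pictures are saved under pics/ and viewed, and the job is handed in when it is done.

```bash
ls; mkdir -p pics; cat > snap.py <<'E'
from station import robot, fingers, vision, workorder, recognise
import cv2, numpy as np
def save(cam,name):
    im=vision.grab_frame(cam); cv2.imwrite(f'pics/{name}.png',cv2.cvtColor(im,cv2.COLOR_RGB2BGR)); return im
E
python3 - <<'E'
from snap import *
save('top','top0');save('side','side0')
for c in('top','side'):
    k=vision.calibration(c);print({a:np.round(b,4).tolist() if not isinstance(b,str) else b for a,b in k.items()})
    for l in ['tray_a','glass_1','carrier','lid','tray_a_grip','tray_a_cell_1','pigment_jar','binder','blender','lid_tab','lid_edge']:
        try: print(c,l,[(np.round(d['rect']).tolist(),round(d['p'],2)) for d in recognise(l,c)])
        except Exception as e: print(l,e)
print(robot.current_time_s())
E
```

```text
pics
{'mtx': [[489.997, 0.0, 313.9514], [0.0, 489.997, 239.6293], [0.0, 0.0, 1.0]], 'extrinsics': [[-0.0123, -0.9999, -0.0115, 0.0269], [0.9901, -0.0138, 0.1394, -0.6153], [-0.1395, -0.0097, 0.9902, -1.2367], [0.0, 0.0, 0.0, 1.0]]}
top tray_a [([182.0, 301.0, 34.0, 87.0], 0.82), ([248.0, 296.0, 28.0, 88.0], 0.67)]
top glass_1 [([308.0, 226.0, 20.0, 22.0], 0.88), ([307.0, 308.0, 24.0, 37.0], 0.82), ([342.0, 222.0, 21.0, 18.0], 0.75), ([452.0, 202.0, 18.0, 16.0], 0.7), ([260.0, 160.0, 19.0, 24.0], 0.61), ([305.0, 270.0, 20.0, 28.0], 0.55)]
top carrier [([411.0, 272.0, 135.0, 113.0], 0.91)]
top lid [([420.0, 239.0, 113.0, 51.0], 0.67)]
top tray_a_grip [([182.0, 301.0, 36.0, 86.0], 0.86)]
top tray_a_cell_1 [([183.0, 299.0, 40.0, 88.0], 0.56)]
top pigment_jar [([181.0, 301.0, 33.0, 90.0], 0.41)]
top binder [([451.0, 204.0, 23.0, 12.0], 0.66), ([306.0, 226.0, 20.0, 20.0], 0.29)]
top blender [([214.0, 196.0, 66.0, 16.0], 0.8)]
top lid_tab [([421.0, 239.0, 112.0, 49.0], 0.81)]
top lid_edge [([420.0, 238.0, 112.0, 51.0], 0.77), ([180.0, 300.0, 33.0, 88.0], 0.31)]
{'mtx': [[445.6696, 0.0, 322.
[... 461 characters left out ...]
0, 16.0], 0.64)]
side carrier [([325.0, 321.0, 126.0, 168.0], 0.84)]
side lid [([357.0, 298.0, 66.0, 117.0], 0.96), ([223.0, 187.0, 73.0, 37.0], 0.65)]
side tray_a_grip [([226.0, 188.0, 76.0, 40.0], 0.78)]
side tray_a_cell_1 [([222.0, 188.0, 73.0, 41.0], 0.71)]
side pigment_jar [([387.0, 262.0, 25.0, 33.0], 0.82)]
side binder [([413.0, 342.0, 16.0, 22.0], 0.82), ([247.0, 226.0, 76.0, 52.0], 0.37)]
side blender [([312.0, 179.0, 35.0, 35.0], 0.88), ([222.0, 188.0, 72.0, 40.0], 0.67)]
side lid_tab [([360.0, 295.0, 69.0, 117.0], 0.62), ([223.0, 188.0, 76.0, 39.0], 0.28)]
side lid_edge [([358.0, 298.0, 64.0, 115.0], 0.9), ([222.0, 188.0, 74.0, 42.0], 0.69), ([247.0, 225.0, 76.0, 50.0], 0.33)]
1.2
```

```bash
python3 - <<'E'
import cv2
t=cv2.imread('pics/top0.png');s=cv2.imread('pics/side0.png')
cv2.imwrite('pics/t0z.png',cv2.resize(t[130:370,140:500],None,fx=2.2,fy=2.2,interpolation=cv2.INTER_CUBIC))
cv2.imwrite('pics/s0z.png',cv2.resize(s[150:420,160:440],None,fx=2.2,fy=2.2,interpolation=cv2.INTER_CUBIC))
E
```

```text
(no output)
```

View pics/top0.png

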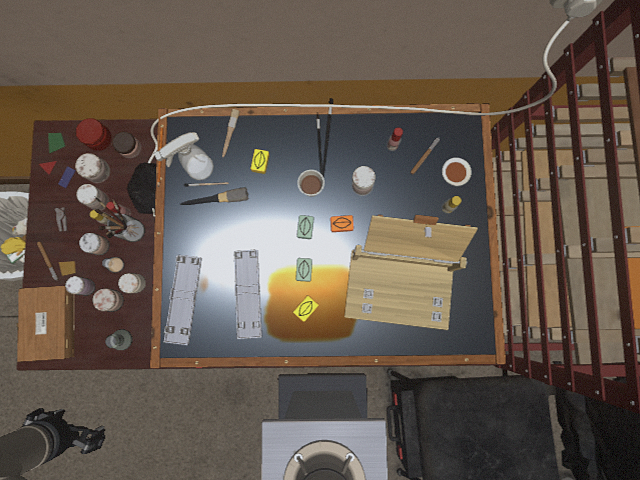

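View pics/t0z.png

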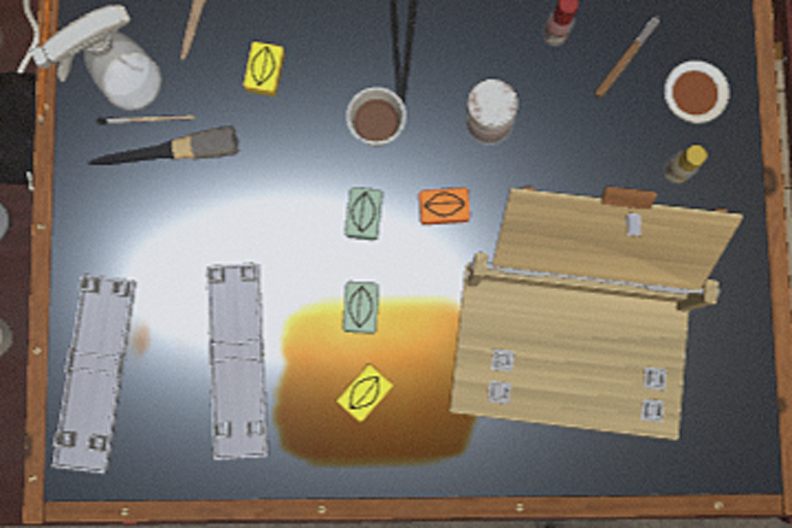

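View pics/s0z.png

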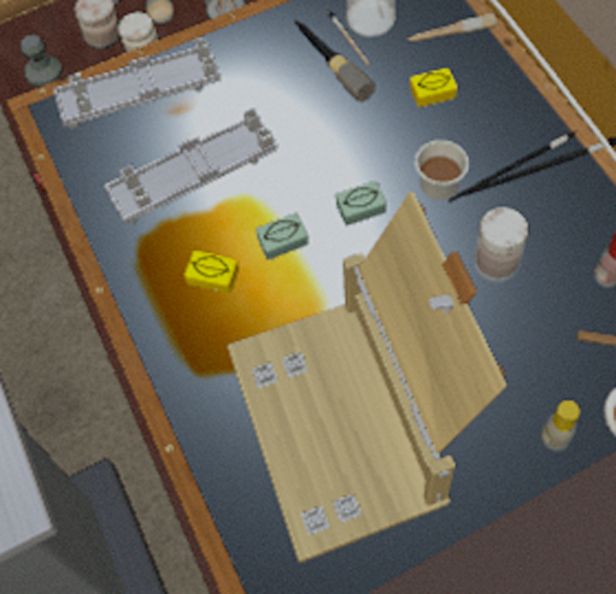

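```bash
cat > crop.py <<'E'
import cv2,numpy as np
def crop(src,dst,x0,y0,w,h,f):
    s=cv2.imread(f'pics/{src}.png')[y0:y0+h,x0:x0+w]
    o=cv2.resize(s,None,fx=f,fy=f,interpolation=cv2.INTER_CUBIC)
    for x in range((x0+9)//10*10,x0+w,10):
        cv2.line(o,(int((x-x0+.5)*f),0),(int((x-x0+.5)*f),6),(0,0,255),1)
        if x%20==0: cv2.putText(o,str(x),(int((x-x0+.5)*f)-10,16),0,.35,(0,0,255),1)
    for y in range((y0+9)//10*10,y0+h,10):
        cv2.line(o,(0,int((y-y0+.5)*f)),(6,int((y-y0+.5)*f)),(0,0,255),1)
        cv2.putText(o,str(y),(8,int((y-y0+.5)*f)+4),0,.35,(0,0,255),1)
    cv2.imwrite(f'pics/{dst}.png',o)
E
python3 -c "
from crop import *
crop('top0','ca',340,205,145,130,5.5)
crop('top0','ta',155,240,120,110,6)
crop('side0','cs',255,225,140,190,3.1)
crop('side0','ts',175,160,120,100,6)
"
```

```text
(no output)
```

View pics/ca.png

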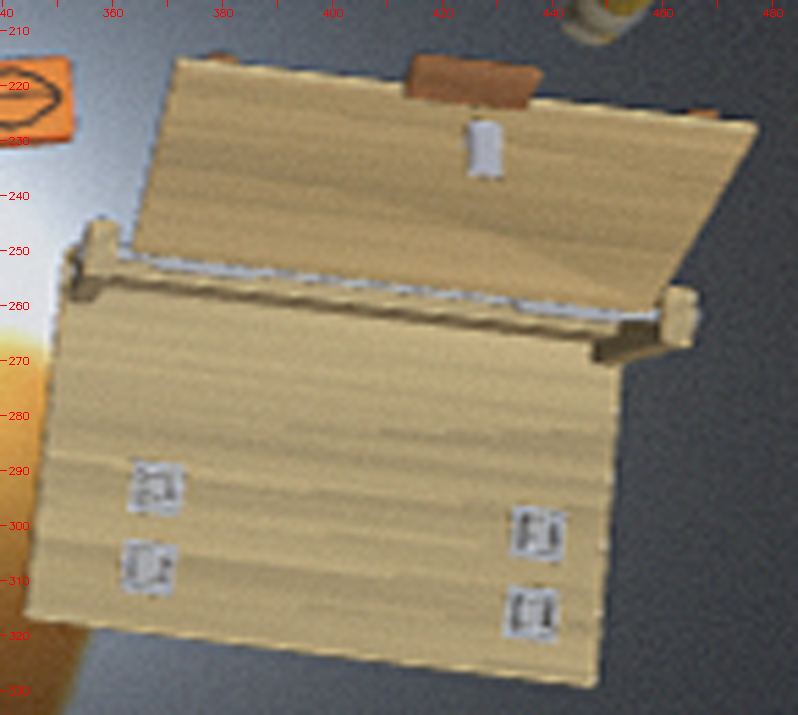

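View pics/ta.png

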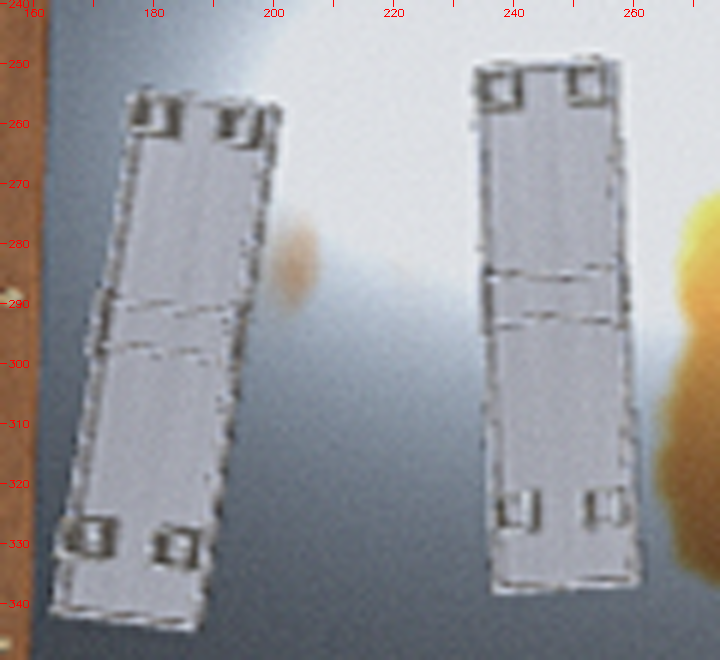

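View pics/ts.png

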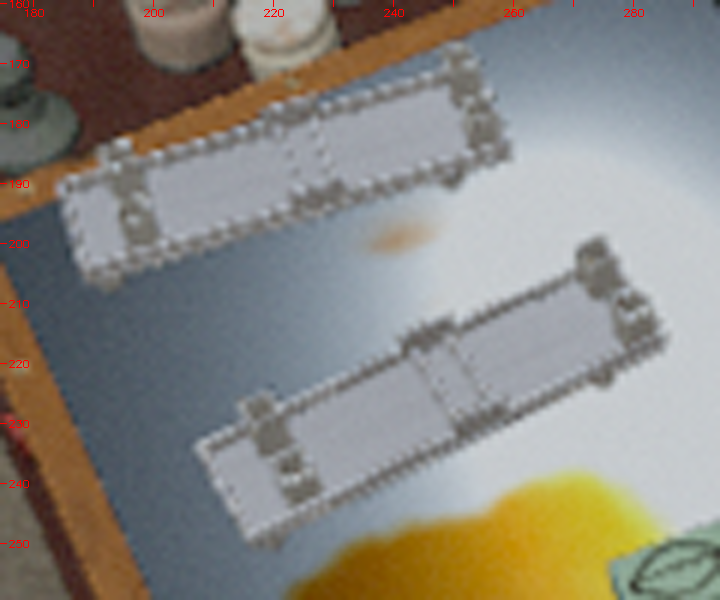

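```bash
cat > geo.py <<'E'
import numpy as np, json
from scipy.optimize import least_squares
from station import vision
CAL={c:vision.calibration(c) for c in('top','side')}
def proj(c,P):
    P=np.atleast_2d(P); k=CAL[c]; E=np.array(k['extrinsics']);M=np.array(k['mtx'])
    q=P@E[:3,:3].T+E[:3,3]; q=q*[1,-1,-1]
    u=q@M.T; return u[:,:2]/u[:,2:]
def pose(p,L):  # p x,y,z,yaw(rad)
    L=np.atleast_2d(L); c,s=np.cos(p[3]),np.sin(p[3])
    return np.c_[p[0]+c*L[:,0]-s*L[:,1],p[1]+s*L[:,0]+c*L[:,1],p[2]+L[:,2]]
def fit(picks,p0,fixz=None):
    def f(q):
        p=list(q) if fixz is None else [q[0],q[1],fixz,q[2]]
        r=[]
        for c,pl in picks.items():
            if len(pl)==0: continue
            A=np.array(pl,float); r.append(((proj(c,pose(p,A[:,:3]/1000))-A[:,3:5])).ravel())
        return np.concatenate(r)
    q0=p0 if fixz is None else [p0[0],p0[1],p0[3]]
    s=least_squares(f,q0,loss='soft_l1'); q=s.x
    p=list(q) if fixz is None else [q[0],q[1],fixz,q[2]]
    return np.array(p), f(q).reshape(-1,2)
def ray(c,uv,z):
    k=CAL[c];E=np.array(k['extrinsics']);M=np.array(k['mtx'])
    d=np.linalg.inv(M)@[uv[0],uv[1],1]; d=E[:3,:3].T@(d*[1,-1,-1]); C=-E[:3,:3].T@E[:3,3]
    return C+d*(z-C[2])/d[2]
E
cat > fit0.py <<'E'
from geo import *
np.set_printoptions(precision=4,suppress=True)
L={'top':[(-31,114,36,176.2,255.3),(31,114,22,201.2,257.5),(-31,-114,36,163.2,341.5),(31,-114,36,187.5,344.2),(-19,102,56,180.7,258.7),(19,102,56,195,260.5),(-19,-80,56,169.8,329),(19,-80,56,184.2,330.7)],
'side':[(31,114,36,259.5,185.3),(-31,-114,36,184.8,191.2),(31,-114,36,189.5,206.2),(-19,102,56,251.2,168.7),(19,102,56,255,178.7),(-19,-80,56,194.5,184.5),(19,-80,56,197,195.3)]}
R={'top':[(-31,114,36,233.8,250.8),(31,114,22,257.8,249.8),(31,-114,36,260.7,336.7),(-31,-114,36,236.8,338.2),(-19,102,56,237.8,254.5),(19,102,56,252.5,253.8),(-19,-80,56,241.2,324.5),(19,-80,56,255.7,324)],
'side':[(31,114,36,285.3,216.2),(-31,-114,36,207,233.7),(31,-114,36,216.2,249.5),(-19,102,56,274,201.2),(19,102,56,280,210.3),(-19,-80,56,217.8,227),(19,-80,56,223.7,237.5)]}
C={'top':[(-50,136,15,344,316.9),(-50,-136,15,448,329.4),(-19,80,29,366.4,307.8),(19,80,29,368,293.2),(-19,-102,29,435.9,316),(19,-102,29,437.1,301.2)],'side':[]}
if __name__=='__main__':
    for n,P,p0 in(('L',L,[.35,.3,0,-1.6]),('R',R,[.36,.15,0,-1.6]),('C',C,[.4,-.2,0,-.1])):
        for fz in (None,0.):
            for k in (['top'],['side'],['top','side']):
                if fz is None and len(k)==1: continue
                Q={c:P[c] for c in k}
                if not sum(map(len,Q.values())): continue
                p,r=fit(Q,p0,fz); print(n,k,p[:3],np.degrees(p[3]),'rms',np.sqrt((r**2).mean()))
        print(r)
E
python3 fit0.py
```

```text
L ['top', 'side'] [ 0.4661  0.3619 -0.0039] -97.29948416951859 rms 0.846834506545879
L ['top'] [0.4665 0.3602 0.    ] -97.39086987510204 rms 0.9291553040775858
L ['side'] [0.4652 0.3594 0.    ] -97.28793413332282 rms 0.7577184465352412
L ['top', 'side'] [0.466 0.36  0.   ] -97.32704583344487 rms 0.8608345997156143
[[ 1.7973 -1.1032]
 [ 1.3755 -0.0677]
 [ 1.1408  0.6538]
 [ 0.7186  0.8231]
 [-1.0508 -0.2333]
 [-0.821  -0.3579]
 [-1.1549  0.6403]
 [-0.7415  0.7094]
 [ 1.0913 -1.2981]
 [-0.0619 -0.7017]
 [-0.633  -0.7588]
 [ 0.3562  0.8351]
 [-0.0467 -0.4809]
 [ 0.1823  1.623 ]
 [ 0.3618 -0.048 ]]
R ['top', 'side'] [0.4779 0.1929 0.0007] -87.39918167559277 rms 0.5703878029842443
R ['top'] [0.4787 0.1926 0.    ] -87.27272450106594 rms 0.574916114738975
R ['side'] [0.4772 0.194  0.    ] -87.49754967015494 rms 0.4121935787552296
R ['top', 'side'] [0.478  0.1932 0.    ] -87.41581786625717 rms 0.5724880402153567
[[ 0.1199 -0.1886]
 [ 0.363   0.0664]
 [ 0.4756  0.8741]
 [ 0.1955  0.7728]
 [-0.4218 -0.4559]
 [-0.4241 -0.6148]
 [-1.2658  1.0079]
 [-0.7658  0.6389]
 [ 0.9394 -0.7715]
 [ 0.5263  0.1317]
 [-0.1283 -0.0758]
 [ 0.2612  0.4368]
 [ 0.2059  0.1326]
 [ 0.6636  0.9377]
 [ 0.162  -0.0693]]
C ['top', 'side'] [ 0.4464 -0.1979 -0.0115] -7.3332131193985575 rms 0.3384250630334858
C ['top'] [ 0.4465 -0.1961  0.    ] -7.310156281304321 rms 0.4161927714805914
C ['top', 'side'] [ 0.4465 -0.1961  0.    ] -7.310156281304321 rms 0.4161927714805914
[[-0.7262  0.267 ]
 [-0.4497 -0.0065]
 [-0.0569 -0.0612]
 [-0.189  -0.1286]
 [ 0.7869 -0.0612]
 [ 0.7714 -0.0199]]
```

View pics/cs.png

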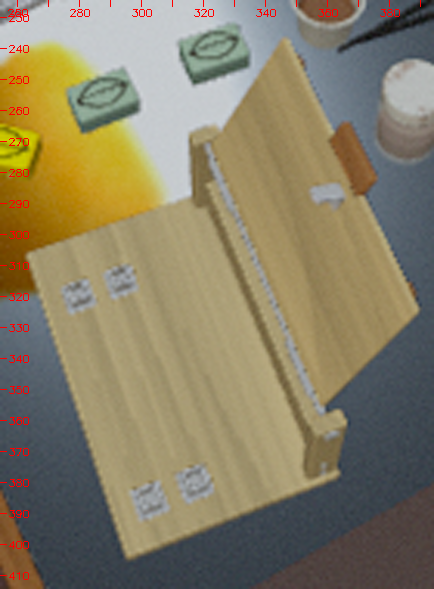

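```bash
cat > overlay.py <<'E'
from geo import *
import cv2
def box(x0,x1,y0,y1,z0,z1):
    P=np.array([[x,y,z] for x in(x0,x1) for y in(y0,y1) for z in(z0,z1)])/1000.
    return [(P[i],P[j]) for i in range(8) for j in range(i+1,8) if bin(i^j).count('1')==1]
def rect(x0,x1,y0,y1,z):
    c=[(x0,y0),(x1,y0),(x1,y1),(x0,y1)];P=[np.array([a,b,z])/1000. for a,b in c]
    return [(P[i],P[(i+1)%4]) for i in range(4)]
TRAY=rect(-31,31,-114,114,36)+rect(-31,31,-114,114,22)
for s in(-1,1):
    for y in(102,-80): TRAY+=rect(s*19-8.5,s*19+8.5,y-8.5,y+8.5,56)
    TRAY+=rect(s*31-1,s*31+1,-4,26,46)
CAR=rect(-50,130,-136,136,15)
for s in(-1,1):
    for y in(80,-102): CAR+=rect(s*19-8.5,s*19+8.5,y-8.5,y+8.5,29)
    CAR+=rect(102,128,s*126-7,s*126+7,139)
GL=box(-30,30,-20,20,0,28)
def draw(src,dst,cam,items,x0,y0,w,h,f):
    s=cv2.imread(f'pics/{src}.png')[y0:y0+h,x0:x0+w]
    o=cv2.resize(s,None,fx=f,fy=f,interpolation=cv2.INTER_CUBIC)
    for p,m,col in items:
        for a,b in m:
            q=(proj(cam,pose(p,np.array([a,b])))-[x0,y0]+.5)*f
            cv2.line(o,tuple(np.round(q[0]).astype(int).tolist()),tuple(np.round(q[1]).astype(int).tolist()),col,1)
    cv2.imwrite(f'pics/{dst}.png',o)
E
cat > poses0.py <<'E'
import numpy as np
TL=[.466,.360,0,np.radians(-97.33)];TR=[.478,.1932,0,np.radians(-87.42)];CA=[.4465,-.1961,0,np.radians(-7.31)]
E
python3 - <<'E'
from overlay import *; from poses0 import *
it=[(TL,TRAY,(0,0,255)),(TR,TRAY,(0,0,255)),(CA,CAR,(0,0,255))]
draw('top0','ov1','top',it,155,240,120,110,6.5)
draw('side0','ov2','side',it,175,160,120,100,6.5)
draw('top0','ov3','top',it,340,205,140,130,5)
draw('side0','ov4','side',it,255,225,140,190,3.1)
E
```

```text
(no output)
```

View pics/ov1.png

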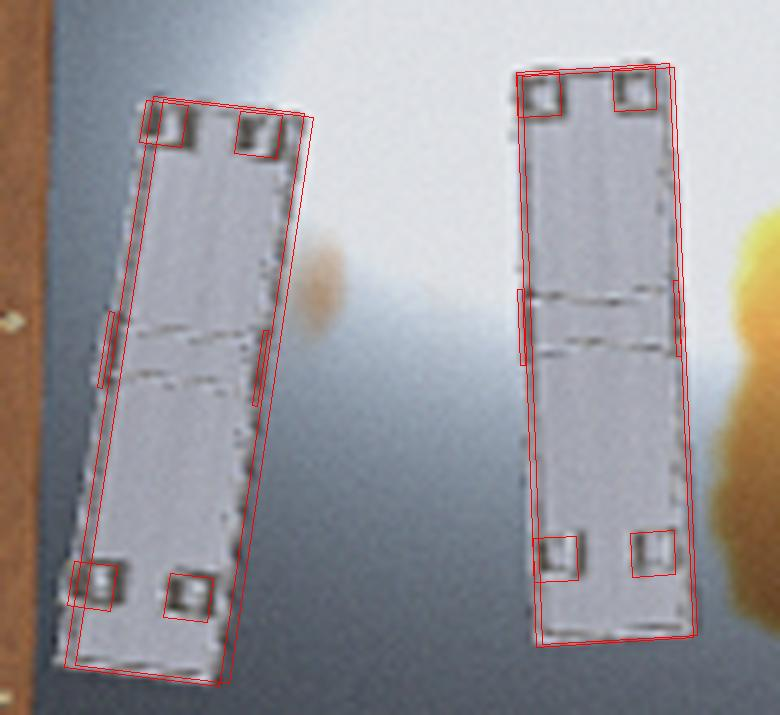

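View pics/ov2.png

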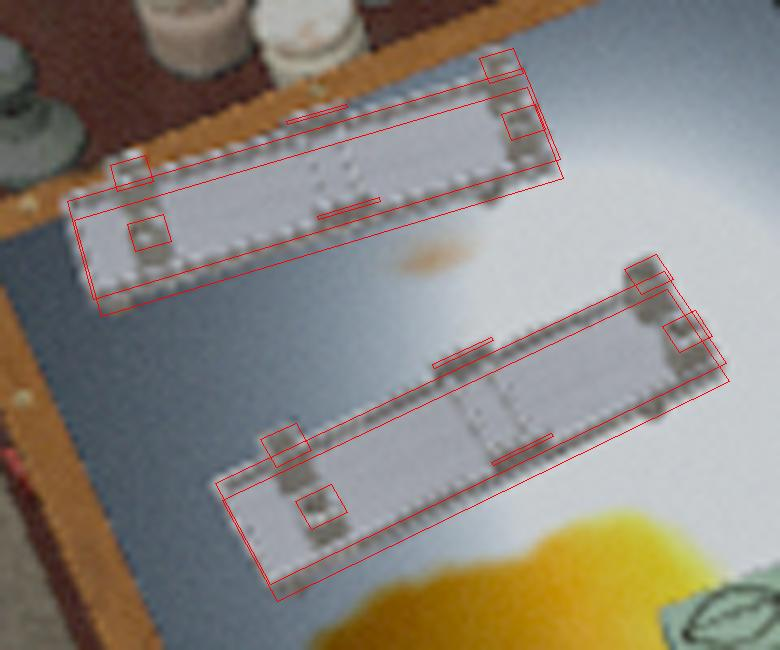

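View pics/ov3.png

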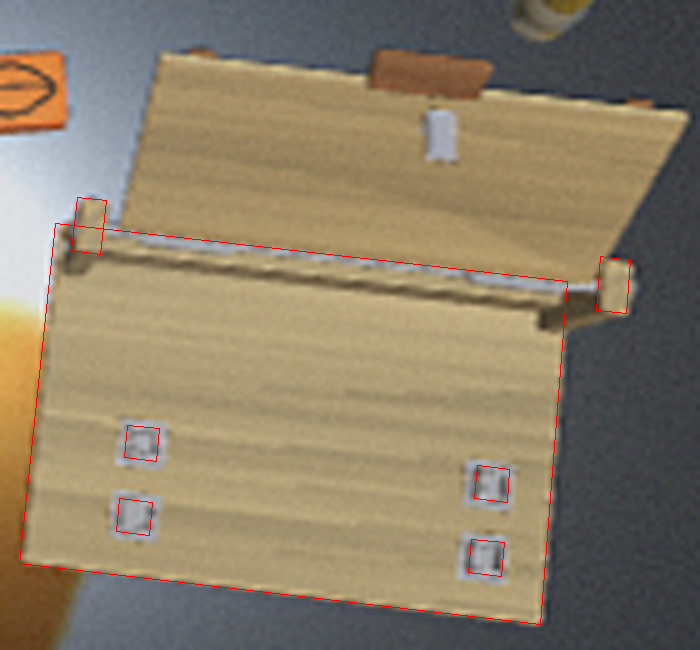

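View pics/ov4.png

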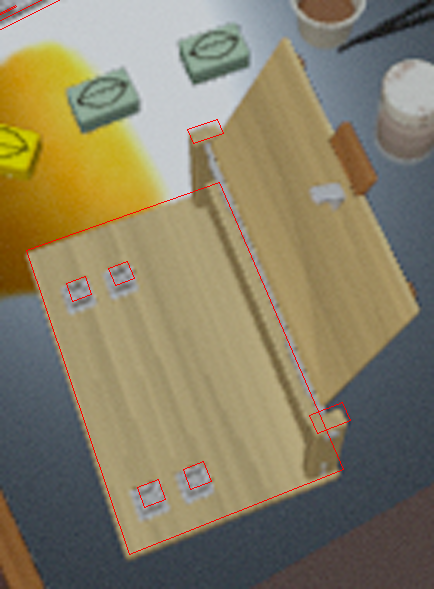

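```bash
cat > hl.py <<'E'
from snap import *
from geo import *
from poses0 import *
np.set_printoptions(precision=4,suppress=True)
def loc(p,x,y,z=0): return pose(p,[x,y,z])[0]
def mv(P,yaw): robot.move_to([float(v) for v in P],[180,0,float(yaw)])
def ln(P,yaw=None,v=.1,f=None): return robot.line_to([float(q) for q in P],None if yaw is None else [180,0,float(yaw)],v,f)
def wrap(a): return (a+180)%360-180
def st(m=''): print(m,'t',round(robot.current_time_s(),1),'pos',np.array(robot.current_tool_pos()),'rot',np.round(robot.current_eef_rot(),1),'F',np.round(robot.current_contact_force(),1),'gap',round(robot.current_finger_gap(),3))
E
python3 - <<'E'
from hl import *
st()
for n,T in(('R',TR),('L',TL)):
    g=loc(T,0,.011)
    for a in(90,-90):
        y=wrap(np.degrees(T[3])+a)
        for z in(.2,.03):
            q=robot.inverse_kinematics([g[0],g[1],z],[180,0,y]); print(n,a,y,z,g,None if q is None else np.round(q,0))
for up in(0,1):
    p=list(CA);p[3]+=np.pi*up; g=loc(p,0,.011)
    for a in(90,-90):
        y=wrap(np.degrees(p[3])+a)
        for z in(.3,.05):
            q=robot.inverse_kinematics([g[0],g[1],z],[180,0,y]); print('C',up,a,y,z,g,None if q is None else np.round(q,0))
E
```

```text
t 1.2 pos [0.2059 0.51   0.2483] rot [180.   0. 158.] F [-0.4 -0.4 -1. ] gap 1.005
R 90 2.579999999999984 0.2 [0.489  0.1937 0.    ] [ -51.   19.   35.   96.  -11.   69. -100.]
R 90 2.579999999999984 0.03 [0.489  0.1937 0.    ] [-47.  31.  31. 106. -21.  48. -92.]
R -90 -177.42000000000002 0.2 [0.489  0.1937 0.    ] [-35.  17.  15.  95.  -5.  68.  73.]
R -90 -177.42000000000002 0.03 [0.489  0.1937 0.    ] [-33.  28.  12. 106.  -8.  46.  76.]
L 90 -7.329999999999984 0.2 [0.4769 0.3586 0.    ] [ -62.   28.   35.   84.  -16.   73. -123.]
L 90 -7.329999999999984 0.03 [0.4769 0.3586 0.    ] [ -61.   38.   33.   95.  -24.   54. -117.]
L -90 172.67000000000002 0.2 [0.4769 0.3586 0.    ] [-44.  25.   7.  84.  -3.  72.  47.]
L -90 172.67000000000002 0.03 [0.4769 0.3586 0.    ] [-43.  35.   6.  94.  -4.  51.  48.]
C 0 90 82.69 0.3 [ 0.4479 -0.1852  0.    ] [-0.  9. 24. 92. -4. 80. 17.]
C 0 90 82.69 0.05 [ 0.4479 -0.1852  0.    ] [-23.  34.  58. 113. -36.  54.  46.]
C 0 -90 -97.31 0.3 [ 0.4479 -0.1852  0.    ] [ -32.   14.   65.   92.  -13.   82. -153.]
C 0 -90 -97.31 0.05 [ 0.4479 -0.1852  0.    ] [ 49.  27. -37. 110.  21.  49. 174.]
C 1 90 -97.31 0.3 [ 0.4451 -0.207   0.    ] [ -28.   15.   65.   92.  -14.   82. -150.]
C 1 90 -97.31 0.05 [ 0.4451 -0.207   0.    ] [ -23.   38.   65.  112.  -41.   57. -126.]
C 1 -90 82.69 0.3 [ 0.4451 -0.207   0.    ] [ 2. 10. 24. 91. -4. 81. 20.]
C 1 -90 82.69 0.05 [ 0.4451 -0.207   0.    ] [-17.  32.  54. 112. -33.  53.  46.]
```

```bash
python3 - <<'E'
from hl import *
g=loc(TR,0,.011); y=wrap(np.degrees(TR[3])+90)
fingers.gripper_to(1.0,80)
mv([g[0],g[1],.18],y); st('above')
ln([g[0],g[1],.07],v=.15)
save('top','g1');
print(ln([g[0],g[1],.03],v=.08,f=10)); st('down')
fingers.gripper_to(0.0,80); st('grip')
save('top','g2');save('side','g2s')
E
python3 -c "
from crop import *
crop('top','x',0,0,1,1,1) if 0 else None
crop('g1','g1c',215,235,90,120,5); crop('g2s','g2c',190,150,130,110,5)"
```

```text
above t 3.0 pos [0.4886 0.1952 0.18  ] rot [-179.9    0.     2.7] F [-0.4  0.6 -0.4] gap 1.006
False
down t 4.6 pos [0.4891 0.1936 0.0299] rot [180.    0.    2.6] F [ 0.6 -0.1  0.4] gap 1.002
grip t 4.9 pos [0.49   0.1936 0.031 ] rot [-180.    -0.1    2.5] F [ 0.3 -0.2  4.7] gap 0.707
```

View pics/g1c.png

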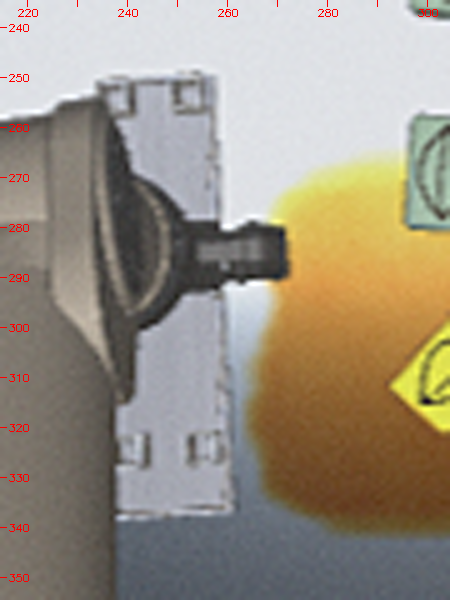

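View pics/g2c.png

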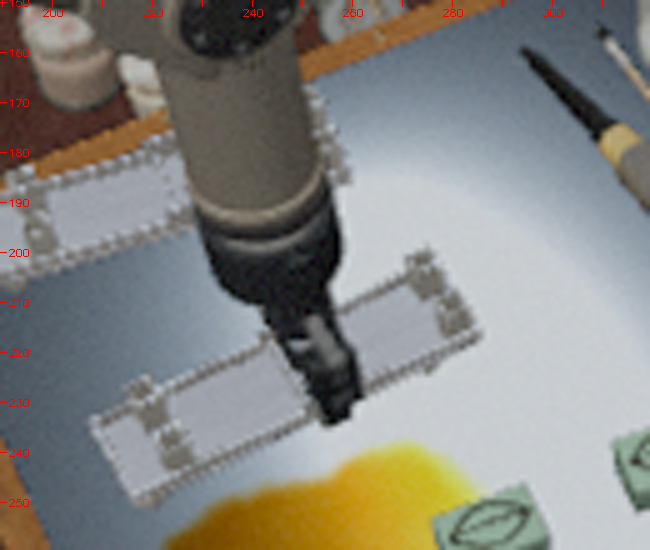

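```bash
python3 - <<'E'
from hl import *
p=robot.current_tool_pos()
ln([p[0],p[1],.2],v=.15); st('lift')
g=loc(CA,0,.011); y=wrap(np.degrees(CA[3])+90)
mv([g[0],g[1],.2],y); st('above')
ln([g[0],g[1],.085],v=.12); robot.pause(.3); st('hover')
save('top','h1');save('side','h1s')
E
python3 -c "
from crop import *
crop('h1','h1c',335,205,150,135,5.2); crop('h1s','h1sc',250,220,150,200,3)"
```

```text
lift t 6.3 pos [0.4891 0.1934 0.1988] rot [179.9   0.1   2.6] F [-0.1  0.4 -3.7] gap 0.712
above t 8.2 pos [ 0.4482 -0.1843  0.1998] rot [-180.    -0.    82.7] F [ 0.8  1.  -3.3] gap 0.711
hover t 9.6 pos [ 0.4482 -0.1853  0.0854] rot [179.9   0.   82.7] F [-0.  -1.  -3.9] gap 0.707
```

View pics/h1c.png

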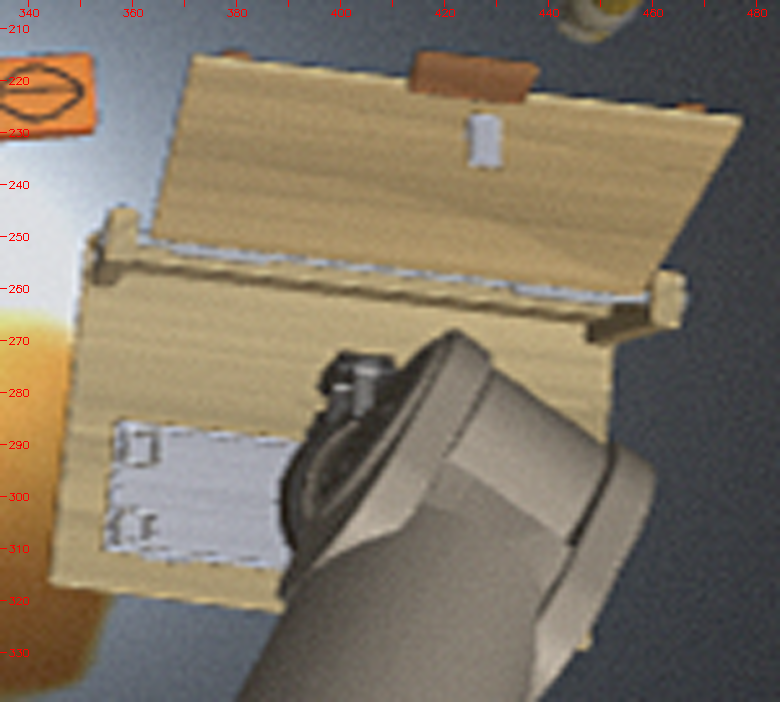

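View pics/h1sc.png

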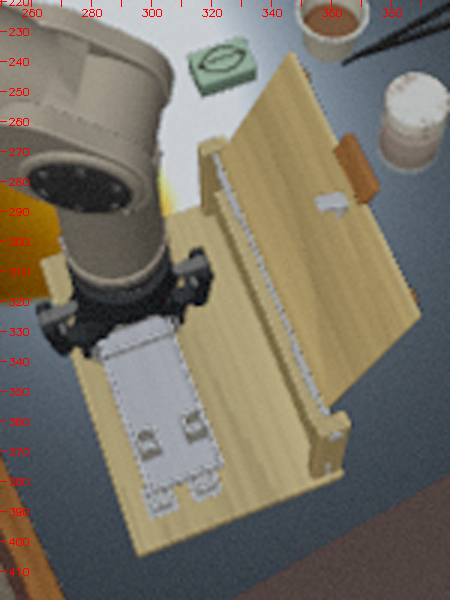

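```bash
python3 - <<'E'
from overlay import *; from poses0 import *
T=list(CA);T[2]=.0544
it=[(T,TRAY,(0,0,255)),(CA,CAR,(255,0,0))]
draw('h1','ov1','top',it,340,270,70,60,10)
draw('h1s','ov2','side',it,260,310,90,90,7)
E
```

```text
(no output)
```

View pics/ov1.png

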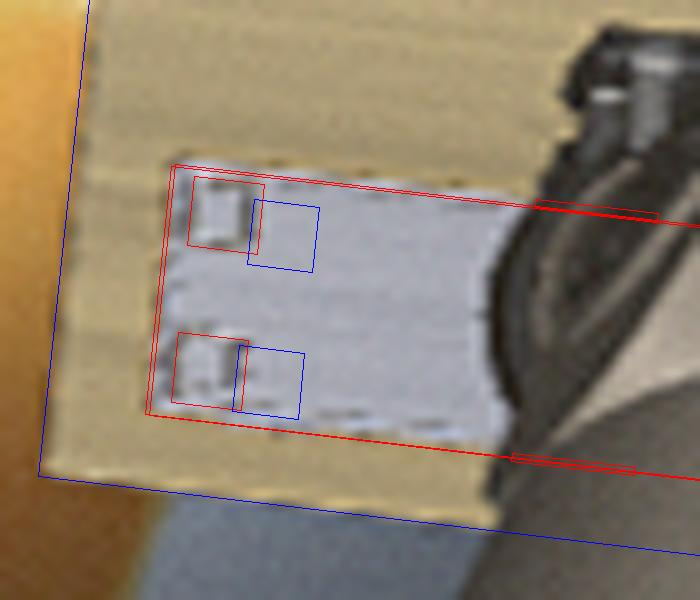

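View pics/ov2.png

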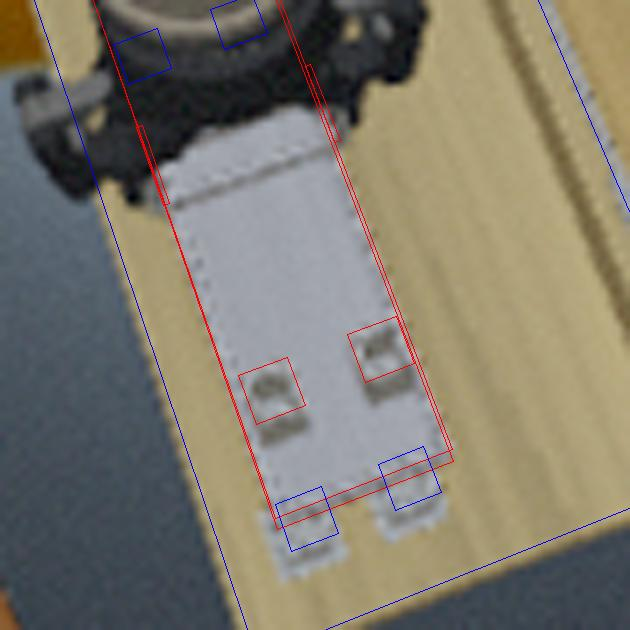

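```bash
python3 - <<'E'
from fit0 import *
S=[(-50,136,15,263.2,306.8),(-50,-136,15,295.8,404.5),(130,-136,15,364.2,377.7)]
print(fit({'side':S},[.4465,-.196,0,-.13],0.))
print(fit({'side':S,'top':C['top']},[.4465,-.196,0,-.13],0.))
E
python3 -c "
from crop import *
crop('side0','cs2',262,295,70,100,7)
crop('top0','ct2',355,280,95,50,8)"
```

```text
(array([ 0.4444, -0.199 ,  0.    , -0.1321]), array([[-0.2926, -0.5341],
       [-0.2267,  0.3884],
       [ 0.5502, -0.0404]]))
(array([ 0.4459, -0.1972,  0.    , -0.1322]), array([[-0.0628, -1.3507],
       [-0.0234, -0.6426],
       [ 0.6733, -0.999 ],
       [-0.3924,  0.2415],
       [-0.1527,  0.4577],
       [ 0.3248,  0.0202],
       [ 0.2587, -0.0401],
       [ 1.1452,  0.3495],
       [ 1.1965,  0.3953]]))
```

View pics/cs2.png

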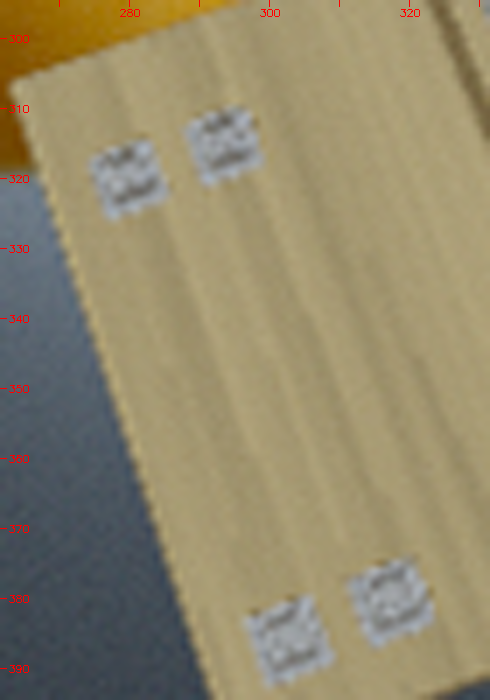

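View pics/ct2.png

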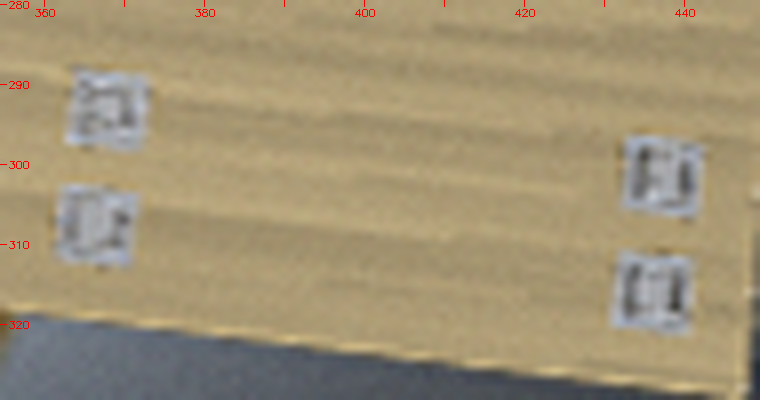

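```bash
python3 - <<'E'
from fit0 import *
for z in(15,20,29):
    S=[(-19,80,z,279.8,319.9),(19,80,z,293.6,315.4),(-19,-102,z,302.8,385.9),(19,-102,z,317.4,380.5)]
    E=[(-50,136,15,263.2,306.8),(-50,-136,15,295.8,404.5),(130,-136,15,364.2,377.7)]
    T=[(-50,136,15,344,316.9),(-50,-136,15,448,329.4),(-19,80,z,366.6,307.5),(19,80,z,368,293.2),(-19,-102,z,436,316),(19,-102,z,437.3,301.5)]
    for P in({'side':S+E},{'top':T},{'side':S+E,'top':T}):
        p,r=fit(P,[.4465,-.196,0,-.13],0.); print(z,p,np.degrees(p[3]),np.sqrt((r**2).mean()))
# hovering tray picks, left end
E
```

```text
15 [ 0.4444 -0.198   0.     -0.1329] -7.617137055135334 0.35574107677130495
15 [ 0.4465 -0.1979  0.     -0.1316] -7.537609944534415 0.09286117770309589
15 [ 0.4454 -0.198   0.     -0.1339] -7.66993677164237 0.40606891242983073
20 [ 0.4441 -0.199   0.     -0.132 ] -7.5638958230570115 0.2734448985327713
20 [ 0.4465 -0.1974  0.     -0.1308] -7.496065633428774 0.16773051909786288
20 [ 0.4452 -0.1982  0.     -0.1338] -7.664231789493776 0.46588348613829106
29 [ 0.4435 -0.2006  0.     -0.1312] -7.515649382863363 0.5170942874181662
29 [ 0.4465 -0.1964  0.     -0.1296] -7.427985069026839 0.38960278386457564
29 [ 0.4451 -0.1985  0.     -0.1339] -7.670452012964298 0.8438251682937116
```

```bash
cat > poses0.py <<'E'
import numpy as np
TL=[.466,.360,0,np.radians(-97.33)];TR=[.478,.1932,0,np.radians(-87.42)];CA=[.4452,-.198,0,np.radians(-7.55)]
E
python3 - <<'E'
from hl import *
g=loc(CA,0,.011); y=wrap(np.degrees(CA[3])+90)
ln([g[0],g[1],.085],y,v=.05); st('al')
F0=np.array(robot.current_contact_force())
for z in(.066,.060,.056,.053,.050):
    r=ln([g[0],g[1],z],y,v=.03,f=12); st(f'{z} {r}')
    if r: break
print(np.round(robot.current_torque(),2)); save('top','h2');save('side','h2s')
E
python3 -c "
from crop import *
crop('h2s','h2c',250,250,130,160,4.5)"
```

```text
al t 9.9 pos [ 0.4465 -0.1874  0.085 ] rot [-180.     0.    82.4] F [ 0.2  0.  -4.3] gap 0.715
0.066 False t 10.7 pos [ 0.4468 -0.1872  0.066 ] rot [180.    0.   82.4] F [ 0.6 -0.2 -3.5] gap 0.713
0.06 False t 11.1 pos [ 0.4464 -0.187   0.0597] rot [-180.    -0.    82.5] F [ 0.7  0.1 -2.6] gap 0.707
0.056 False t 11.3 pos [ 0.4464 -0.187   0.0558] rot [-180.    -0.    82.4] F [ 0.8 -0.2 -3.2] gap 0.71
0.053 False t 11.6 pos [ 0.4465 -0.187   0.0528] rot [-180.    -0.    82.5] F [ 0.1  0.6 -2.8] gap 0.706
0.05 False t 11.8 pos [ 0.4471 -0.1874  0.0503] rot [179.9   0.   82.4] F [ 0.2  0.4 -0.1] gap 0.71
[ 0.1   0.04 -0.02]
```

View pics/h2c.png

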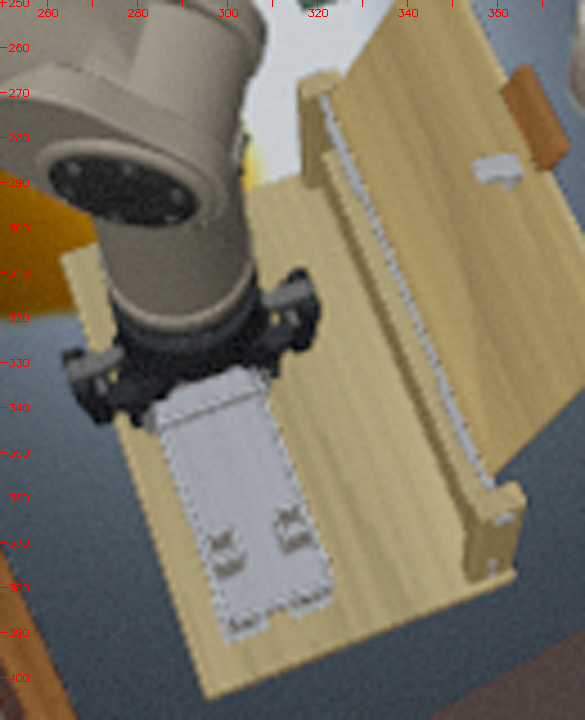

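```bash
python3 - <<'E'
from hl import *
p=robot.current_tool_pos()
print(ln([p[0],p[1],.046],v=.02,f=12)); st('press')
E
```

```text
True
press t 12.2 pos [ 0.4471 -0.1874  0.0503] rot [-180.    -0.1   82.4] F [-0.7  0.6  6.2] gap 0.711
```

```bash
sed -i 's/CA=.*/CA=[.4457,-.1983,0,np.radians(-7.55)]/' poses0.py; python3 - <<'E'
from hl import *
fingers.gripper_to(1.0); st('open')
p=robot.current_tool_pos()
ln([p[0],p[1],.2],v=.2)
mv([.42,.12,.3],82); save('top','h3');save('side','h3s')
for c in('top','side'):
    print(c,[(np.round(d['rect'],1).tolist(),round(d['p'],2)) for d in recognise('glass_1',c)])
st()
from overlay import *
T=list(CA);T[2]=.019
it=[(T,TRAY,(0,0,255))]
draw('h3','ov1','top',it,335,265,130,70,6)
draw('h3s','ov2','side',it,250,260,110,150,5)
from crop import crop
crop('h3','gt',290,210,70,110,6);crop('h3s','gs',240,225,110,70,7)
E
```

```text
open t 12.5 pos [ 0.446  -0.1867  0.0491] rot [-179.8   -0.1   82.4] F [-0.2 -0.  -0.2] gap 1.001
top [([302.2, 270.4, 20.7, 23.4], 0.75), ([259.9, 160.4, 17.9, 23.1], 0.67), ([306.8, 226.1, 18.6, 22.7], 0.66), ([304.9, 310.8, 21.9, 27.5], 0.57), ([341.1, 222.4, 25.1, 22.0], 0.56), ([409.1, 271.7, 129.1, 114.0], 0.35)]
side [([358.2, 190.1, 28.8, 16.2], 0.77), ([322.8, 241.8, 25.2, 18.5], 0.76), ([259.0, 271.6, 27.7, 20.8], 0.75), ([289.6, 256.9, 25.7, 19.9], 0.69), ([224.3, 188.1, 74.7, 38.9], 0.19)]
 t 14.8 pos [0.4203 0.1187 0.2996] rot [-180.     0.    81.8] F [-1.3 -0.2  0.2] gap 1.001
```

View pics/ov1.png

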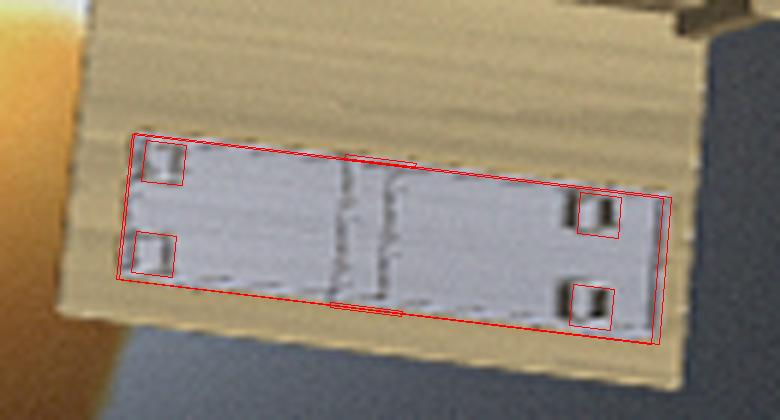

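View pics/ov2.png

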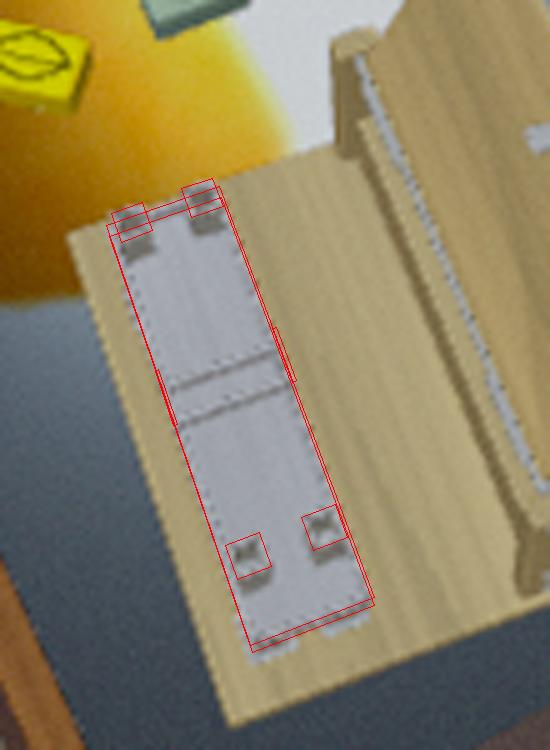

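View pics/gt.png

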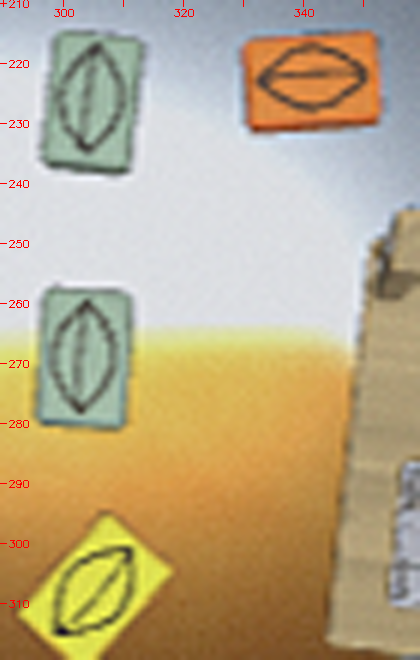

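View pics/gs.png

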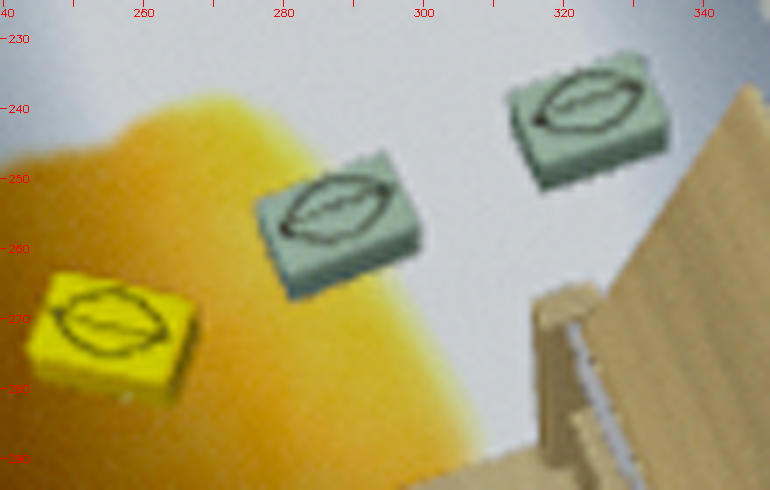

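```bash
python3 - <<'E'
from hl import *
K=[(30,20),(30,-20),(-30,-20),(-30,20)];KS=[(-30,20),(30,20),(30,-20),(-30,-20)]
def mk(k,c): return [(a,b,28,u,v) for (a,b),(u,v) in zip(k,c)]
G={'near':({'top':mk(K,[(296.5,257.3),(311.5,258),(310.7,280.2),(295.8,279.5)]),'side':mk(KS,[(275.9,253.8),(294.8,246.2),(299.5,257.1),(280.9,264.9)])}),
'far':({'top':mk(K,[(298.7,214.8),(313.7,215.8),(310.8,238.2),(296.2,236.7)]),'side':mk(KS,[(312.1,238.5),(330.2,232.4),(334.8,241.6),(316.6,249.1)])})}
from overlay import *
it=[]
for n,P in G.items():
    for k in(['top'],['side'],['top','side']):
        p,r=fit({c:P[c] for c in k},[.5,0,0,0],0.); print(n,k,p,np.degrees(p[3]),np.sqrt((r**2).mean()))
    p2,_=fit(P,[.5,0,0,0]); print('free z',p2[2])
    it.append((p,GL,(0,0,255)))
draw('h3','ov1','top',it,290,205,35,90,7);draw('h3s','ov2','side',it,260,225,90,60,8)
E
```

```text
near ['top'] [ 0.5412  0.047   0.     -0.0479] -2.7446271588511717 0.259806433569316
near ['side'] [ 0.5385  0.0451  0.     -0.0637] -3.651202309774768 0.32568878491210584
near ['top', 'side'] [ 0.54    0.0464  0.     -0.0535] -3.0672599034766987 0.5064025170693133
free z -0.004806128636622796
far ['top'] [ 0.6537  0.0427  0.     -0.1205] -6.906668502259627 0.1918307147315031
far ['side'] [ 0.6516  0.041   0.     -0.0959] -5.496555906384728 0.5568431601254537
far ['top', 'side'] [ 0.653   0.0422  0.     -0.1094] -6.269075394921842 0.5391271186907258
free z -0.004469870246683042
```

View pics/ov1.png

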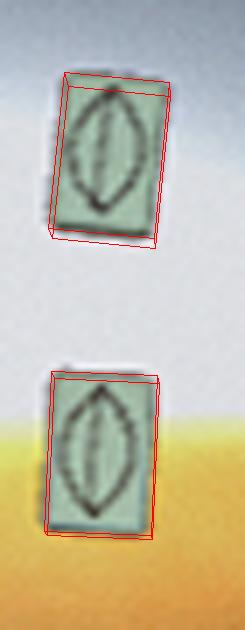

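View pics/ov2.png

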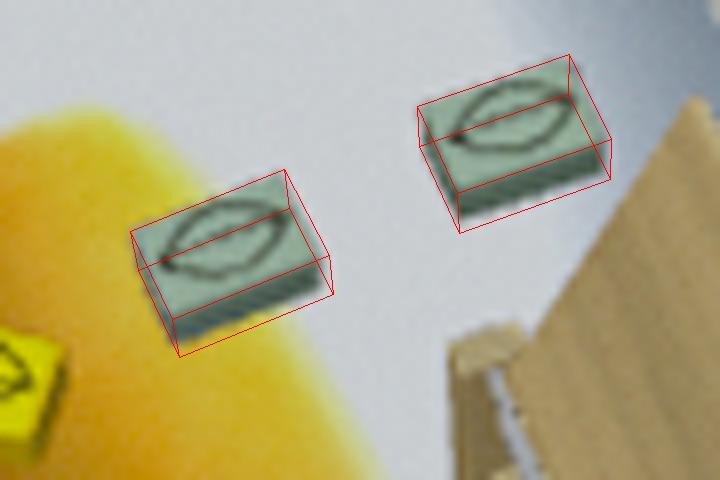

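```bash
cat > glass.py <<'E'
from hl import *
def pick(G):
    y=np.degrees(G[3])
    fingers.gripper_to(.8,60)
    mv([G[0],G[1],.12],y); print(ln([G[0],G[1],.030],v=.12,f=10)); st('down')
    fingers.gripper_to(0.,60); st('grip')
    p=robot.current_tool_pos(); ln([p[0],p[1],.18],v=.15); st('lift')
def place(cy):
    g=loc(CA,0,cy); y=wrap(np.degrees(CA[3])+90)
    mv([g[0],g[1],.18],y); st('over'); ln([g[0],g[1],.09],y,v=.12)
    save('top','pl_t%d'%(cy*1000));save('side','pl_s%d'%(cy*1000))
E
python3 - <<'E'
from glass import *
pick([.540,.0464,0,np.radians(-3.0)])
place(-.0355)
from overlay import *
from crop import crop
crop('pl_t-35','a1',340,265,130,70,6);crop('pl_s-35','a2',250,260,110,150,5)
E
```

```text
False
down t 17.0 pos [0.5408 0.0464 0.0308] rot [-180.    -0.1   -3. ] F [0.8 0.  0.1] gap 0.801
grip t 17.4 pos [0.5411 0.0463 0.0312] rot [-180.    -0.1   -3. ] F [ 0.5 -0.2  4.8] gap 0.452
lift t 18.5 pos [0.5401 0.0464 0.1789] rot [180.    0.1  -3. ] F [-0.1  0.6 -1.2] gap 0.45
over t 20.2 pos [ 0.4414 -0.2328  0.1797] rot [-180.    -0.    82.5] F [ 0.6  0.4 -2.3] gap 0.451
```

View pics/a2.png

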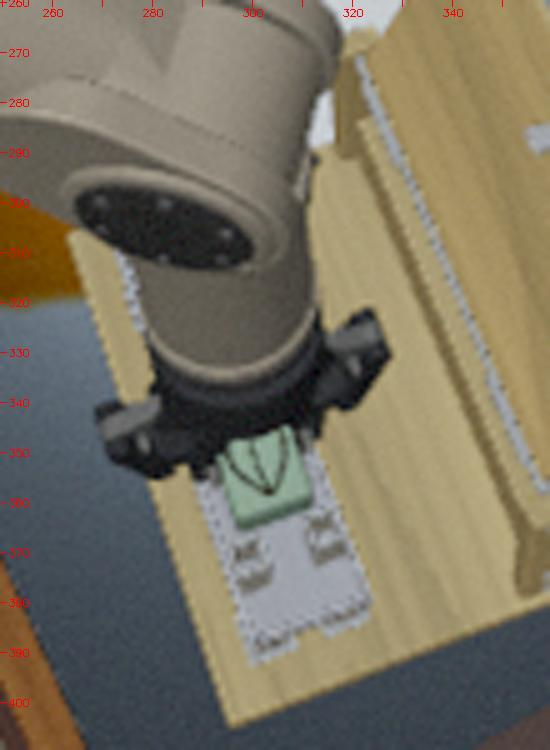

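```bash
python3 - <<'E'
from glass import *
g=loc(CA,0,-.0355)
print(ln([g[0],g[1],.073],v=.04,f=6)); st('down')
fingers.gripper_to(.66); st('open'); p=robot.current_tool_pos()
ln([p[0],p[1],.2],v=.15)
mv([.42,.14,.3],82); save('top','k1');save('side','k1s'); st()
for c in('top','side'):
    print(c,[(np.round(d['rect'],1).tolist(),round(d['p'],2)) for d in recognise('glass_1',c)])
from crop import crop
crop('k1','a1',290,205,170,130,4.5);crop('k1s','a2',250,220,120,180,4)
E
```

```text
True
down t 21.6 pos [ 0.4414 -0.2336  0.0762] rot [180.   -0.   82.5] F [-0.2  0.8  5.3] gap 0.451
open t 21.9 pos [ 0.4405 -0.2329  0.0752] rot [-179.9   -0.    82.5] F [-0.2 -0.6 -0.4] gap 0.66
 t 24.4 pos [0.4204 0.1384 0.2996] rot [-180.     0.1   81.8] F [ 0.3 -0.8 -0.3] gap 0.66
top [([261.9, 161.3, 19.0, 26.8], 0.85), ([417.9, 305.1, 26.4, 19.1], 0.8), ([305.1, 309.5, 24.5, 28.7], 0.65), ([344.4, 222.1, 22.3, 16.2], 0.65), ([307.5, 226.6, 16.7, 21.7], 0.53)]
side [([324.6, 241.4, 27.9, 20.3], 0.89), ([257.1, 270.6, 30.1, 18.7], 0.89), ([302.1, 353.7, 23.9, 26.8], 0.84), ([357.5, 189.8, 30.6, 16.7], 0.8)]
```

View pics/a1.png

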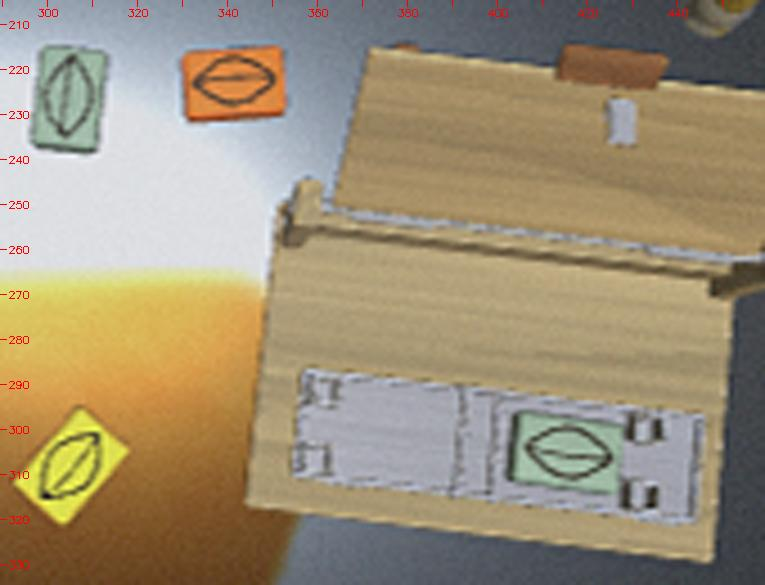

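View pics/a2.png

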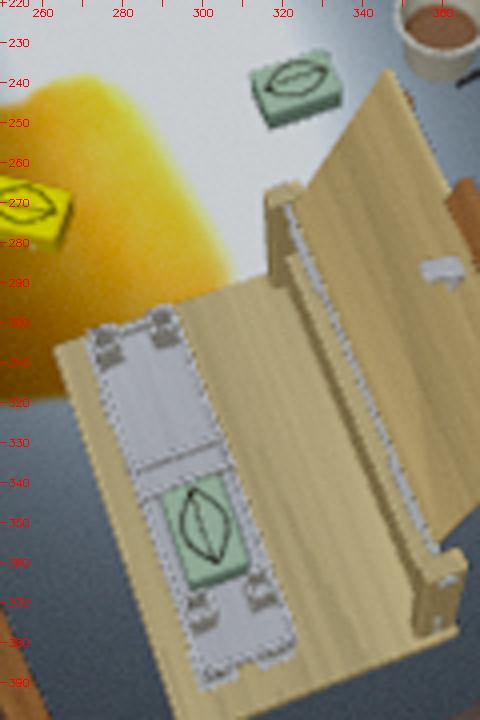

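```bash
python3 - <<'E'
from glass import *
pick([.653,.0422,0,np.radians(-6.3)])
g=loc(CA,0,.0575)
place(.0575)
print(ln([g[0],g[1],.073],v=.04,f=6)); st('down')
from crop import crop
save('side','k2p')
fingers.gripper_to(.66); st('open'); p=robot.current_tool_pos()
ln([p[0],p[1],.2],v=.15)
mv([.42,.14,.3],82); save('top','k2');save('side','k2s'); st()
crop('k2','a1',290,205,170,130,4.5);crop('k2s','a2',250,220,120,180,4)
E
```

```text
False
down t 26.9 pos [0.6538 0.0421 0.031 ] rot [-180.    -0.1   -6.3] F [ 0.6 -0.2 -0.2] gap 0.801
grip t 27.3 pos [0.654  0.042  0.0314] rot [-180.    -0.1   -6.3] F [-0.4 -0.3  5. ] gap 0.454
lift t 28.4 pos [0.6532 0.0422 0.1785] rot [180.    0.2  -6.3] F [-0.2  0.  -1.7] gap 0.448
over t 29.9 pos [ 0.4537 -0.141   0.1799] rot [180.   -0.   82.5] F [ 0.2  0.  -1.7] gap 0.449
True
down t 31.3 pos [ 0.4537 -0.1413  0.0763] rot [180.   -0.   82.5] F [-0.9  0.8  5.5] gap 0.45
open t 31.7 pos [ 0.4526 -0.1409  0.0753] rot [-179.9   -0.    82.5] F [ 0.1 -0.4  0.7] gap 0.663
 t 33.9 pos [0.4203 0.1381 0.2994] rot [-180.     0.1   81.8] F [0.7 0.4 0.4] gap 0.658
```

View pics/a1.png

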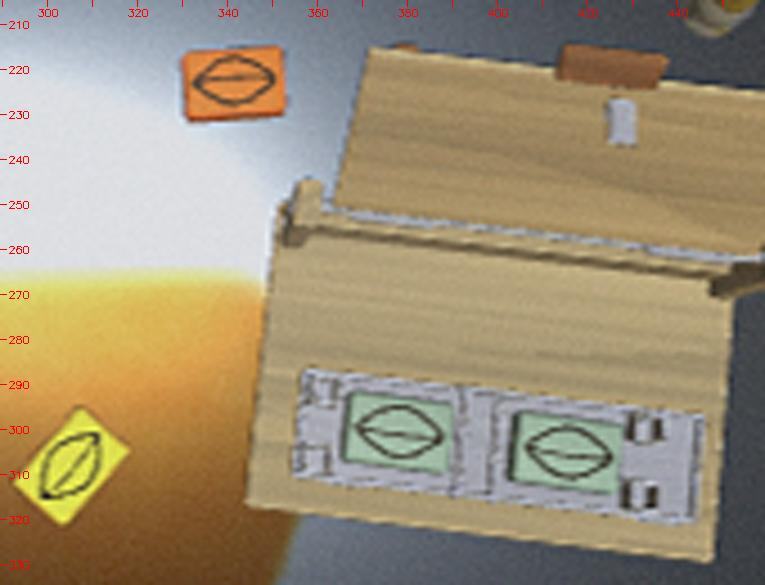

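View pics/a2.png

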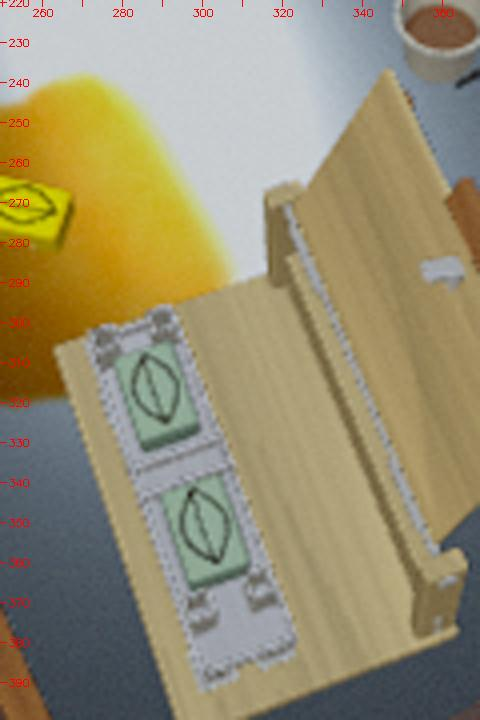

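View pics/k2.png

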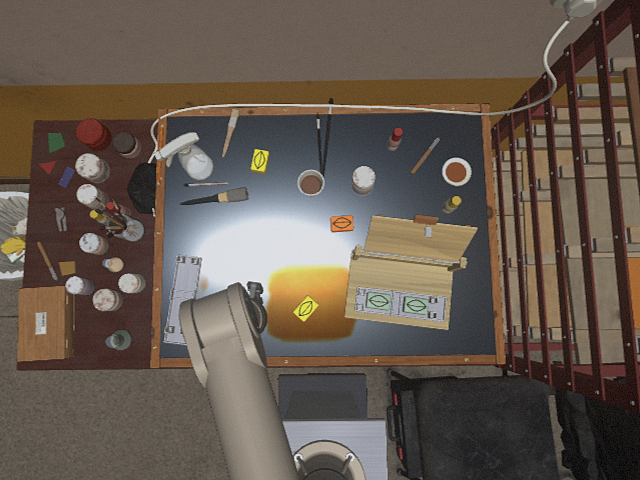

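```bash
python3 - <<'E'
from hl import *
for z in(0,.01,.02): print(z,ray('top',(161.5,293),z),ray('top',(159,340),z),ray('side',(215,177.5),z))
g=loc(TL,0,.011);print(g, loc(TL,-.0495,.011),loc(TL,-.057,.011))
from crop import crop
crop('k1s','a3',170,150,100,75,7.5)
E
```

```text
0 [0.4835 0.4281 0.    ] [0.3603 0.4309 0.    ] [0.4628 0.4411 0.    ]
0.01 [0.4831 0.4249 0.01  ] [0.3609 0.4276 0.01  ] [0.4617 0.4322 0.01  ]
0.02 [0.4828 0.4217 0.02  ] [0.3615 0.4244 0.02  ] [0.4605 0.4233 0.02  ]
[0.4769 0.3586 0.    ] [0.4832 0.4077 0.    ] [0.4842 0.4151 0.    ]
```

```bash
python3 - <<'E'
from hl import *
TL[0]=.4655
g=loc(TL,0,.011); y=wrap(np.degrees(TL[3])-90)
fingers.gripper_to(.9,80)
mv([g[0],g[1],.18],y); ln([g[0],g[1],.075],v=.15); save('top','m0t'); save('side','m0')
print(ln([g[0],g[1],.031],v=.06,f=8)); st('down')
save('side','m1')
from crop import crop
crop('m0','a1',170,140,120,110,6);crop('m1','a2',170,140,120,110,6)
E
```

```text
False
down t 37.3 pos [0.4767 0.3588 0.0312] rot [180.    0.  172.7] F [0.2 0.6 0.3] gap 0.899
```

View pics/a2.png

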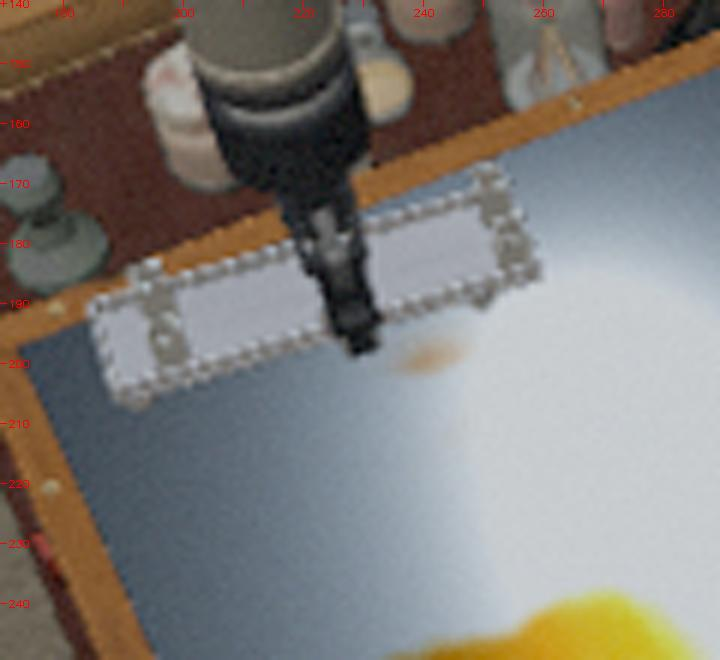

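```bash
python3 - <<'E'
from hl import *
fingers.gripper_to(0.,80); st('grip')
p=robot.current_tool_pos()
ln([p[0],p[1],.25],v=.15); st('lift')
UP=list(CA);UP[3]+=np.pi
g=loc(UP,0,.011); y=wrap(np.degrees(UP[3])-90)
mv([g[0],g[1],.25],y); ln([g[0],g[1],.136],y,v=.12); robot.pause(.3); st('hover')
save('top','n1');save('side','n1s')
from overlay import *
T=list(UP);T[2]=.105;B=list(CA);B[2]=.019
it=[(T,TRAY,(0,0,255)),(B,TRAY,(255,0,0))]
draw('n1','ov1','top',it,345,265,130,75,6);draw('n1s','ov2','side',it,240,240,120,160,4.5)
E
```

```text
grip t 37.6 pos [0.4772 0.3591 0.0322] rot [179.9   0.1 172.6] F [-0.3  0.1  5.1] gap 0.71
lift t 39.2 pos [0.4766 0.3587 0.2488] rot [-179.9   -0.1  172.7] F [-0.9 -1.2 -3.3] gap 0.711
hover t 42.7 pos [ 0.4446 -0.2093  0.1364] rot [179.9   0.   82.5] F [ 0.2  0.3 -3.2] gap 0.714
```

View pics/ov1.png

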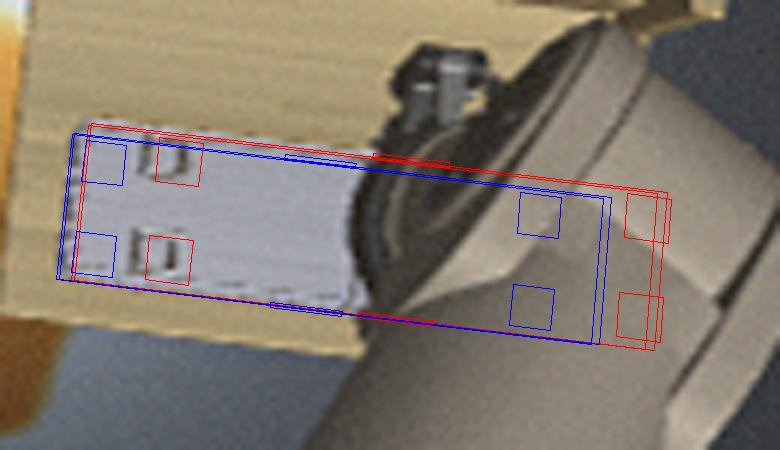

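View pics/ov2.png

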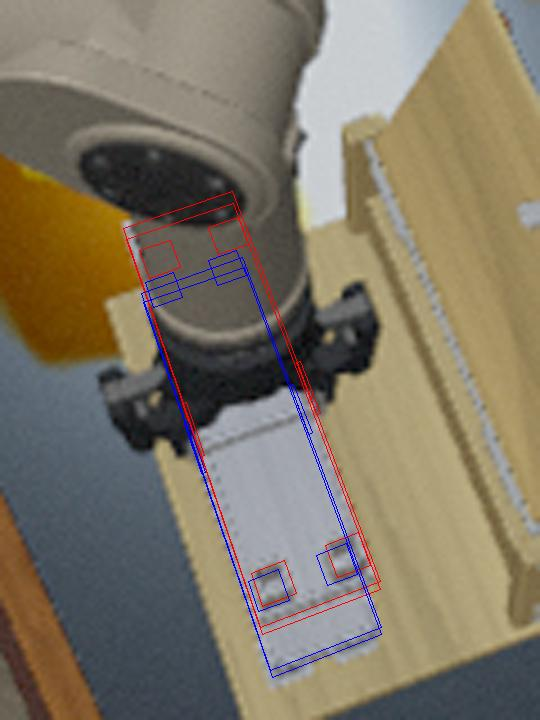

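```bash
python3 -c "
from crop import *
crop('n1','a1',350,275,65,50,12);crop('n1s','a2',275,315,60,75,8)"
```

```text
(no output)
```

View pics/a1.png

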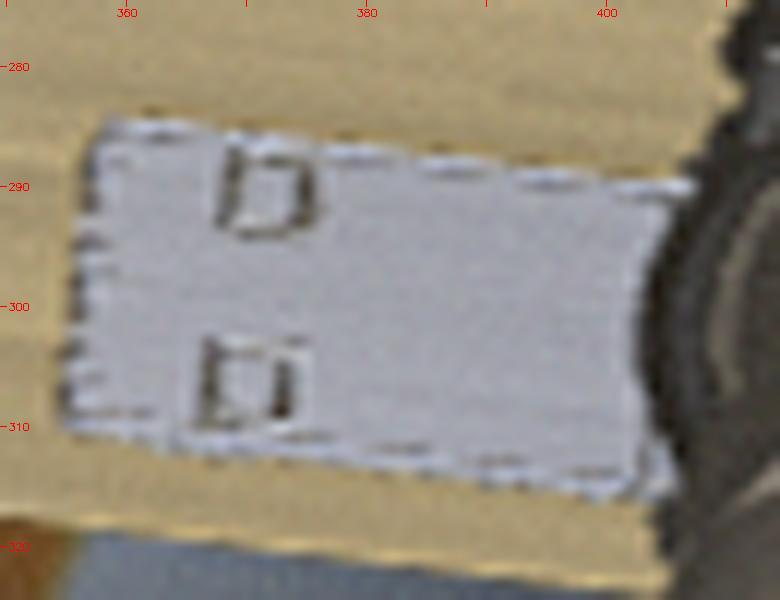

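View pics/a2.png

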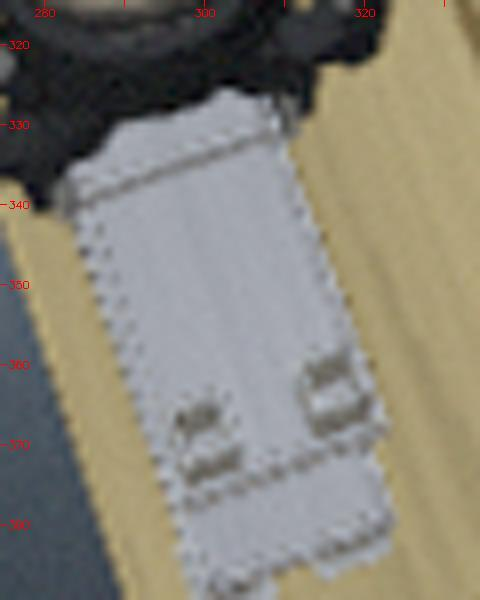

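```bash
python3 - <<'E'
from hl import *
UP=list(CA);UP[3]+=np.pi;UP[2]=.105;B=list(CA);B[2]=.019
for z in(.022,.036):
    print('up',z,proj('side',pose(UP,[[.031,.114,z],[-.031,.114,z]])).round(1).tolist())
    print('lo',z,proj('side',pose(B,[[-.031,-.114,z],[.031,-.114,z]])).round(1).tolist())
for y in (-.015,-.02,.0,.026,.003,.019): print(y,proj('side',pose(UP,[[.028,y,.036],[-.028,y,.036]])).round(1).tolist())
for y in(.102,-.080):
  print('posts lo',proj('side',pose(B,[[-.019,-.08,.056],[.019,-.08,.056]])).round(1).tolist(),'posts up',proj('side',pose(UP,[[.019,.102,.056],[-.019,.102,.056]])).round(1).tolist())
from crop import crop
crop('h3s','a3',275,330,60,70,8)
E
```

```text
up 0.022 [[297.7, 380.4], [323.9, 370.3]]
lo 0.022 [[299.8, 389.9], [324.2, 380.4]]
up 0.036 [[297.4, 378.7], [323.9, 368.6]]
lo 0.036 [[299.5, 388.5], [324.2, 378.9]]
-0.015 [[280.5, 325.8], [303.2, 317.7]]
-0.02 [[279.9, 323.9], [302.5, 315.8]]
0.0 [[282.5, 331.6], [305.3, 323.3]]
0.026 [[286.0, 341.7], [309.1, 333.3]]
0.003 [[282.9, 332.7], [305.8, 324.5]]
0.019 [[285.1, 339.0], [308.1, 330.6]]
posts lo [[299.1, 370.6], [314.3, 364.9]] posts up [[300.2, 369.0], [316.7, 362.8]]
posts lo [[299.1, 370.6], [314.3, 364.9]] posts up [[300.2, 369.0], [316.7, 362.8]]
```

View pics/a3.png

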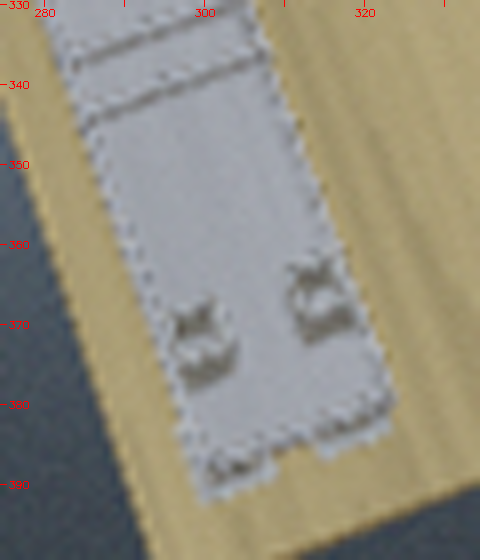

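```bash
python3 - <<'E'
from hl import *
UP=list(CA);UP[3]+=np.pi;UP[2]=.105;B=list(CA);B[2]=.019
def at(P,y,z,x):
    a,b=proj('side',pose(P,[[-.028,y,z],[.028,y,z]])); return a[1]+(x-a[0])*(b[1]-a[1])/(b[0]-a[0])
for z in(.026,.036):
    print(z,'lo y0',at(B,0,z,285.1)-345.8,'lo y19',at(B,.019,z,283.9)-337.6,'up y22',at(UP,.022,z,283.9)-340.1,at(UP,.022,z,310.1)-331.4)
E
```

```text
0.026 lo y0 -0.301892879460695 lo y19 0.6033304695266111 up y22 2.2346769101202995 1.3577752219844683
0.036 lo y0 -1.7509219766080264 lo y19 -0.8902202162261119 up y22 0.6364858290801862 -0.2226973021207641
```

```bash
python3 - <<'E'
from hl import *
UP=list(CA);UP[3]+=np.pi
g=loc(UP,0,.014); y=wrap(np.degrees(UP[3])-90)
ln([g[0],g[1],.136],y,v=.05); st('al')
for z in(.115,.109,.105,.102,.099,.0965):
    r=ln([g[0],g[1],z],y,v=.03,f=10); st(f'{z} {r}')
    if r: break
print(np.round(robot.current_torque(),2)); save('top','n2');save('side','n2s')
from crop import crop
crop('n2s','a2',250,250,130,160,4.5)
E
```

```text
al t 43.0 pos [ 0.4438 -0.2126  0.136 ] rot [180.    0.   82.4] F [-0.2  1.  -4.1] gap 0.712
0.115 False t 43.9 pos [ 0.444  -0.2123  0.1151] rot [180.    0.   82.4] F [ 0.1 -0.7 -3.5] gap 0.713
0.109 False t 44.2 pos [ 0.4437 -0.212   0.1087] rot [-180.    -0.    82.5] F [-0.9  0.7 -3.4] gap 0.709
0.105 False t 44.5 pos [ 0.4436 -0.2121  0.1047] rot [-180.    -0.    82.4] F [ 0.1  0.1 -3.5] gap 0.713
0.102 False t 44.8 pos [ 0.4437 -0.2121  0.1018] rot [-180.    -0.    82.4] F [ 0.4  0.7 -3. ] gap 0.709
0.099 False t 45.0 pos [ 0.4437 -0.2121  0.0988] rot [-180.    -0.    82.4] F [ 0.3  0.2 -3. ] gap 0.709
0.0965 False t 45.3 pos [ 0.4443 -0.2124  0.0974] rot [179.9  -0.   82.4] F [-1.4  1.6  4.7] gap 0.711
[ 0.17  0.52 -0.1 ]
```

View pics/a2.png

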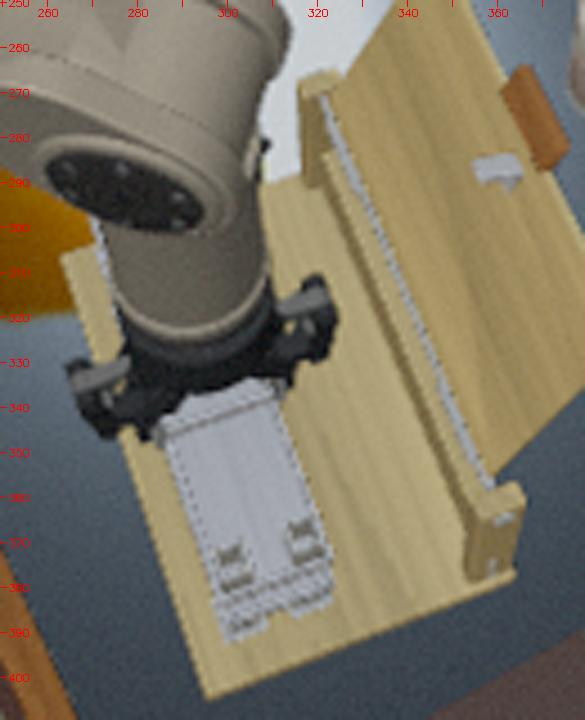

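```bash
python3 - <<'E'
from hl import *
fingers.gripper_to(1.0); st('open')
p=robot.current_tool_pos()
ln([p[0],p[1],.25],v=.2)
mv([.40,.12,.3],82); save('top','o1');save('side','o1s'); st()
UP=list(CA);UP[3]+=np.pi;UP[2]=.065;B=list(CA);B[2]=.019
from overlay import *
from crop import crop
it=[(UP,TRAY,(0,0,255))]
crop('o1s','a2',250,225,145,180,4)
draw('o1','ov1','top',it,335,205,150,130,5.2);draw('o1s','ov2','side',it,250,260,110,150,5)
E
```

```text
open t 45.8 pos [ 0.4439 -0.2122  0.0964] rot [180.    0.   82.4] F [ 0.2  0.2 -0.1] gap 0.999
 t 48.0 pos [0.4005 0.1185 0.2998] rot [-180.     0.    81.8] F [ 1.  -0.4  0.1] gap 1.0
```

View pics/ov1.png

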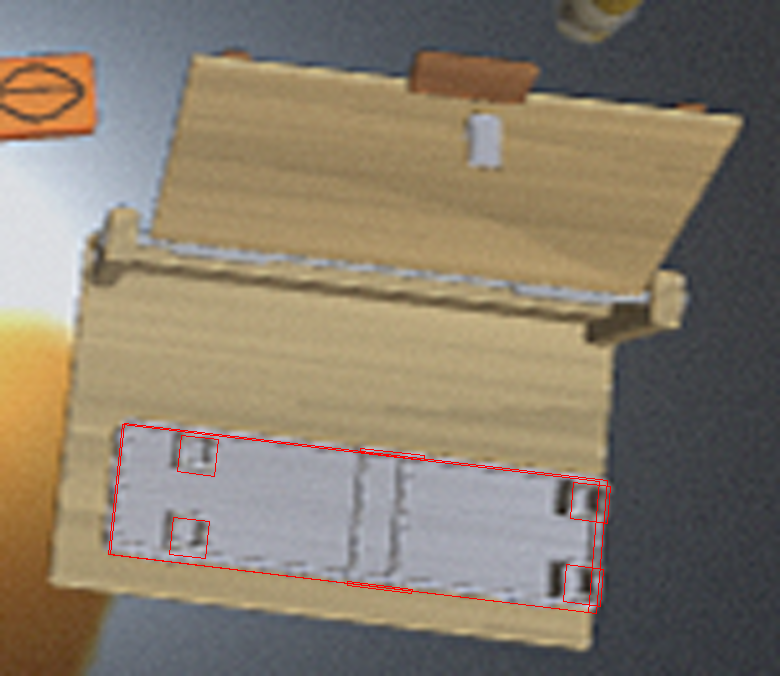

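View pics/ov2.png

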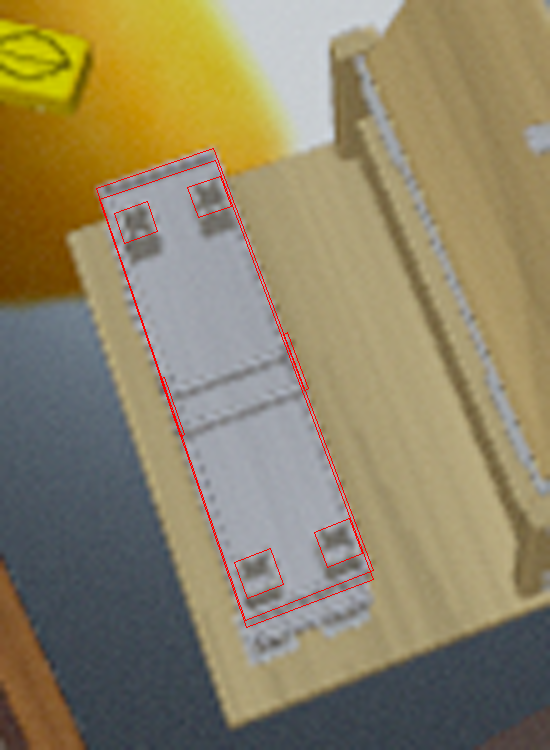

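View pics/a2.png

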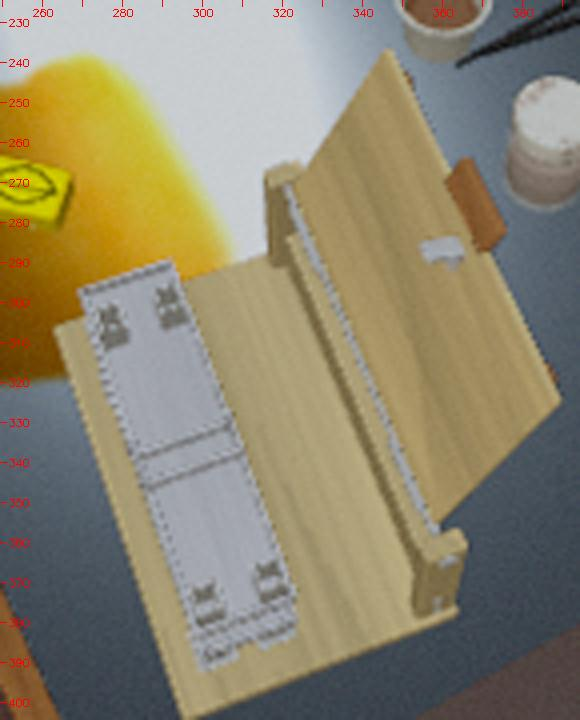

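```bash
cat > lid.py <<'E'
from hl import *
HX,HZ=.115,.130
def lp(th,r,y,n=0):  # n: offset outward (outer side) 
    # outer face normal: up when shut (th=0): (sin th,0,cos th)
    return loc(CA,HX-r*np.cos(th)+n*np.sin(th),y,HZ+r*np.sin(th)+n*np.cos(th))
E
python3 - <<'E'
from lid import *
pk=[('top',.152,.114,371.4,215.1),('top',.152,-.114,477.2,227.2),('side',.152,.114,346.4,236.8),('side',.152,-.114,389.3,324.5),('top',.172,.025,414.9,214.5),('top',.172,-.025,438,217.6)]
f=lambda t:np.concatenate([proj(c,lp(t[0],r,y,0))[0]-[u,v] for c,r,y,u,v in pk])
s=least_squares(f,[1.9],loss='soft_l1');print(s.x,s.fun.reshape(-1,2))
th=s.x[0]
for r in(.15,.172): print(r,lp(th,r,0),np.hypot(*lp(th,r,0)[:2]))
E
```

```text
[1.9816] [[ 0.1799  0.2979]
 [ 0.2477  0.4269]
 [ 0.7181 -0.6139]
 [ 0.8711  0.3916]
 [-0.1731  0.4198]
 [ 0.3282  0.0387]]
0.15 [ 0.6191 -0.2213  0.2675] 0.6574395457618086
0.172 [ 0.6278 -0.2224  0.2877] 0.6660313321661736
```

```bash
cat >> lid.py <<'E'
H=.0145; TIP=float(robot.tip_reach)
def tcp(th,h=H,pen=0.0):
    if th>np.pi/2:
        q=np.array([HX-.172*np.cos(th)+h, HZ+.172*np.sin(th)-.020+TIP]) 
    else:
        w=min(1,(np.pi/2-th)/.4); r=.160-.008*w
        o=.152+ (.160-.152)*(1-w)
        c=np.array([HX-o*np.cos(th), HZ+o*np.sin(th)])
        q=c+[h,TIP]
    q=q-pen*np.array([np.sin(th),np.cos(th)])
    return loc(CA,q[0],0,q[1])
E
python3 - <<'E'
from lid import *
print('tip',TIP)
for yaw in(82.45,-97.5,-7.55,172.4):
    for P in([*lp(1.98,.172,0)[:2]+[.05,-.0],.37],tcp(1.98)+[.02,0,0],tcp(1.4),tcp(.7),tcp(0.)):
        q=robot.inverse_kinematics([float(v) for v in P],[180,0,yaw]); print(yaw,np.round(P,3),None if q is None else np.round(q,0))
E
```

```text
tip 0.017
82.45 [ 0.678 -0.222  0.37 ] [ -0.  47.  61.  35. -43. 110.  25.]
82.45 [ 0.662 -0.224  0.285] [ -8.  45.  60.  55. -39.  97.  30.]
82.45 [ 0.548 -0.212  0.301] [-22.  35.  73.  76. -33.  92.  38.]
82.45 [ 0.459 -0.2    0.245] [-13.  14.  43.  96. -10.  74.  24.]
82.45 [ 0.423 -0.195  0.147] [-32.  26.  71. 110. -27.  64.  43.]
-97.5 [ 0.678 -0.222  0.37 ] [  -1.   48.   64.   35.  -46.  111. -154.]
-97.5 [ 0.662 -0.224  0.285] [  -9.   47.   64.   55.  -41.   98. -148.]
-97.5 [ 0.548 -0.212  0.301] [ -22.   34.   70.   76.  -32.   91. -143.]
-97.5 [ 0.459 -0.2    0.245] [ -30.   21.   68.   96.  -20.   76. -146.]
-97.5 [ 0.423 -0.195  0.147] [ -29.   23.   65.  109.  -23.   63. -141.]
-7.55 [ 0.678 -0.222  0.37 ] [ -0.  47.  61.  35. -43. 110. -65.]
-7.55 [ 0.662 -0.224  0.285] [ -8.  45.  60.  55. -38.  97. -60.]
-7.55 [ 0.548 -0.212  0.301] [-23.  36.  74.  76. -34.  92. -51.]
-7.55 [ 0.459 -0.2    0.245] [-28.  20.  65.  96. -19.  76. -57.]
-7.55 [ 0.423 -0.195  0.147] [-31.  25.  70. 110. -26.  64. -48.]
172.4 [ 0.678 -0.222  0.37 ] [  3.  44.  44.  35. -31. 108. 111.]
172.4 [ 0.662 -0.224  0.285] [ -2.  41.  44.  55. -27.  93. 114.]
172.4 [ 0.548 -0.212  0.301] [-15.  27.  54.  76. -22.  87. 119.]
172.4 [ 0.459 -0.2    0.245] [-27.  20.  64.  96. -18.  76. 122.]
172.4 [ 0.423 -0.195  0.147] [-26.  21.  61. 109. -21.  62. 126.]
```

```bash
python3 - <<'E'
from lid import *
fingers.gripper_to(0.,40)
mv([.40,.05,.42],82.4); q=robot.current_joint_positions(); print(np.round(q,0)); st()
q=list(q); a=q[2]; 
# swing: reduce q3, raise q1 accordingly, keep high
q[0]+=a+18; q[2]=0.; q[4]=0.
robot.move_j(q); st(); print(np.round(robot.current_joint_positions(),0))
for yaw in(82.45,-7.55,172.4,-97.55):
    q=robot.inverse_kinematics([.66,-.222,.39],[180,0,yaw]); print(yaw,q and np.round(q,0))
E
```

```text
[-59.  -4.  46.  87.   3.  96. -20.]
 t 49.4 pos [0.4    0.0504 0.4198] rot [-180.    -0.1   82.4] F [-0.1  0.7  0.9] gap 0.003
 t 50.6 pos [ 0.383  -0.0503  0.4291] rot [178.8  -0.5  64.8] F [-1.3  0.2  0.3] gap -0.001
[  5.  -4.  -0.  87.  -0.  96. -20.]Traceback (most recent call last):
  File "<stdin>", line 9, in <module>
ValueError: The truth value of an array with more than one element is ambiguous. Use a.any() or a.all()
```

```bash
python3 - <<'E'
from lid import *
for yaw in(82.45,-7.55):
  for P in ([.675,-.222,.37],tcp(1.98)+[.02,0,0],tcp(1.4),tcp(.7),tcp(0.)):
    q=robot.inverse_kinematics([float(v) for v in P],[180,0,yaw]); print(yaw,None if q is None else np.round(q,0))
mv([.60,-.215,.40],82.45); print(np.round(robot.current_joint_positions(),0))
ln([.680,-.224,.38],v=.15);st()
P=tcp(1.98)+[.025,0,0]
print(ln(P,82.45,v=.1,f=8)); st('behind'); print(np.round(robot.current_joint_positions(),0))
save('top','p1');save('side','p1s')
from crop import crop
crop('p1s','a2',240,100,200,250,2.4); crop('p1','a1',335,150,190,190,3.5)
E
```

```text
82.45 [ 13.  40.  12.  35.  -8. 105.  12.]
82.45 [12. 37. 12. 54. -7. 90. 14.]
82.45 [11. 21. 12. 75. -4. 84. 15.]
82.45 [12. 12. 12. 95. -3. 73. 16.]
82.45 [ 12.  13.  12. 108.  -3.  59.  18.]
-7.55 [ 14.  40.   9.  35.  -6. 105. -78.]
-7.55 [ 13.  36.   9.  54.  -5.  90. -77.]
-7.55 [ 14.  21.   8.  75.  -3.  84. -76.]
-7.55 [ 15.  12.   8.  95.  -2.  73. -74.]
-7.55 [ 16.  13.   8. 108.  -2.  59. -73.]
[ 12.  29.  12.  50.  -6. 102.  14.]
 t 52.4 pos [ 0.6796 -0.2236  0.3813] rot [179.9   0.   82.5] F [-0.4  0.2  0.4] gap 0.002
False
behind t 53.5 pos [ 0.6673 -0.2244  0.286 ] rot [179.9   0.   82.5] F [1.1 0.7 0.3] gap -0.003
[12. 37. 12. 52. -7. 91. 13.]
```

View pics/a2.png

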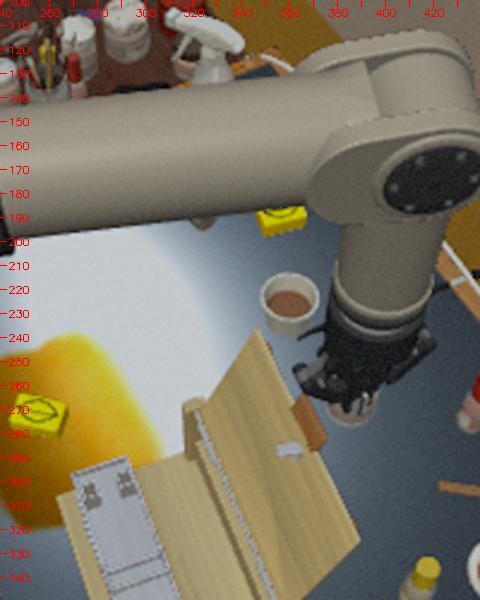

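View pics/a1.png

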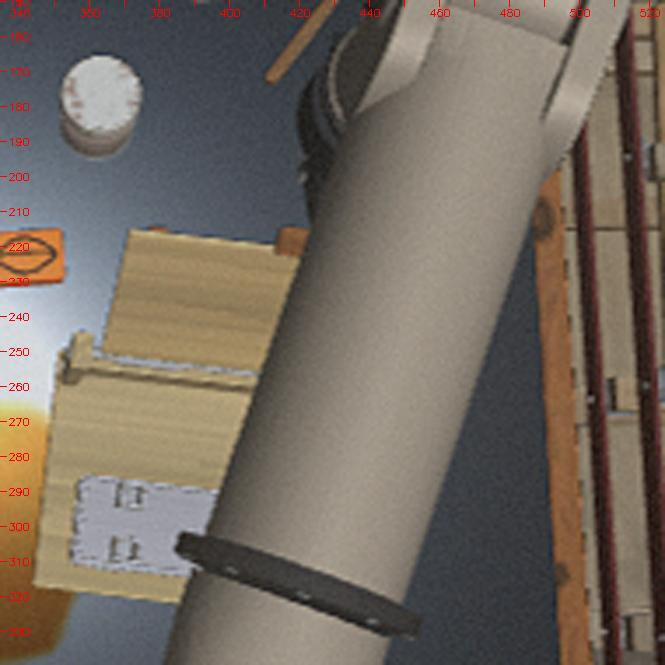

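```bash
python3 - <<'E'
from lid import *
P=tcp(1.98)-[.03,0,0]
print(ln(P,82.45,v=.04,f=3)); st('contact'); 
p=np.array(robot.current_tool_pos()); lug=lp(1.98,.172,0); print('h est',(p-lug)[0])
E
```

```text
True
contact t 54.3 pos [ 0.6413 -0.2243  0.2852] rot [179.9  -0.   82.4] F [-0.2  0.3  0.1] gap 0.005
h est 0.013731847679379183
```

```bash
python3 - <<'E'
from lid import *
for th in np.arange(1.9,0.75,-.1):
    r=ln(tcp(th),82.45,v=.08,f=20)
    print(round(th,2),r,np.round(robot.current_tool_pos(),3),np.round(robot.current_contact_force(),1))
    if r: break
save('top','q1');save('side','q1s');st()
from crop import crop
crop('q1s','a2',240,100,200,300,2)
E
```

```text
1.9 False [ 0.629 -0.223  0.29 ] [ 0.1  0.8 -0.8]
1.8 False [ 0.612 -0.22   0.294] [0.1 0.6 0.8]
1.7 False [ 0.596 -0.218  0.297] [-0.2 -0.1 -0. ]
1.6 False [ 0.579 -0.216  0.299] [-0.5 -0.4 -0.6]
1.5 False [ 0.563 -0.214  0.306] [ 0.2  0.2 -0.5]
1.4 False [ 0.548 -0.212  0.301] [0.5 0.2 0.9]
1.3 False [ 0.533 -0.21   0.296] [-0.3 -0.3  0.7]
1.2 False [ 0.519 -0.208  0.289] [ 0.7 -0.5  0.5]
1.1 False [ 0.506 -0.206  0.282] [0.2 0.9 0.4]
1.0 False [ 0.493 -0.205  0.275] [0.7 0.2 0.3]
0.9 False [ 0.48  -0.203  0.266] [-0.6 -0.7  0.7]
0.8 False [ 0.469 -0.201  0.256] [-0.8  0.2 -0.7]
 t 58.6 pos [ 0.4694 -0.2015  0.2562] rot [180.    0.   82.5] F [-0.4 -0.4 -0.4] gap -0.0
```

View pics/a2.png

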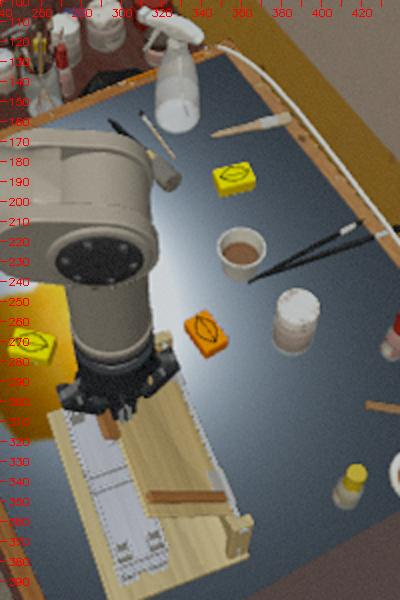

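```bash
python3 - <<'E'
from lid import *
for th in list(np.arange(.7,0.05,-.1))+[.05,0.,-.03]:
    r=ln(tcp(th),82.45,v=.05,f=14)
    print(round(th,2),r,np.round(robot.current_tool_pos(),4),np.round(robot.current_contact_force(),1))
    if r: break
print('expected shut z',tcp(0)[2])
save('top','q2');save('side','q2s');st()
from crop import crop
crop('q2s','a2',240,220,160,180,3.3)
E
```

```text
0.7 False [ 0.4582 -0.1999  0.2445] [ 0.5 -0.2  0.4]
0.6 False [ 0.4491 -0.1987  0.2324] [-0.3 -0.4 -0.9]
0.5 False [ 0.4413 -0.1976  0.2194] [ 0.  -0.2  1. ]
0.4 False [ 0.4347 -0.1968  0.2057] [-0.4 -0.2  0.7]
0.3 False [ 0.4296 -0.1961  0.1914] [ 0.8  0.1 -1. ]
0.2 False [ 0.4259 -0.1956  0.1767] [-0.1  0.2  0.4]
0.1 False [ 0.4237 -0.1953  0.1617] [ 1.  -0.2  0.4]
0.05 False [ 0.4232 -0.1952  0.1542] [-0.3 -0.3  0. ]
0.0 True [ 0.4243 -0.1957  0.1481] [-1.   0.3  6.1]
expected shut z 0.14700000000000002
 t 62.4 pos [ 0.4243 -0.1957  0.1481] rot [179.9   0.   82.5] F [-1.8  0.4  5.4] gap -0.002
```

View pics/a2.png

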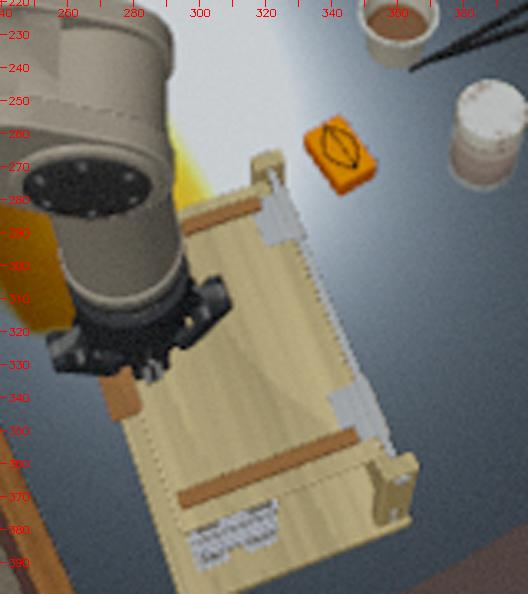

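```bash
python3 - <<'E'
from lid import *
p=np.array(robot.current_tool_pos())
print(ln([p[0],p[1],.141],v=.02,f=15)); st('press')
ln([p[0],p[1],.25],v=.1)
mv([.40,.12,.35],82.4); robot.pause(.3)
save('top','r1');save('side','r1s');st()
from crop import crop
crop('r1s','a2',240,220,160,180,3.3);crop('r1','a1',335,205,150,140,5)
E
```

```text
True
press t 62.6 pos [ 0.4243 -0.1958  0.1481] rot [179.9  -0.   82.4] F [-1.   0.1  4.6] gap 0.002
 t 65.5 pos [0.4001 0.1196 0.3499] rot [-180.     0.    82.3] F [-0.4  0.7  0. ] gap 0.001
```

View pics/a2.png

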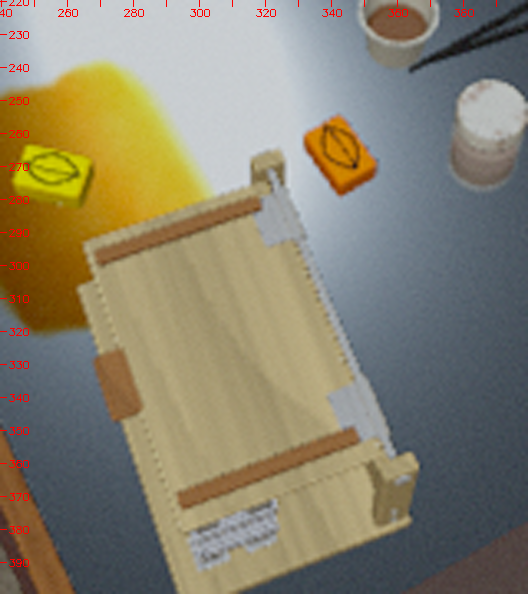

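View pics/a1.png

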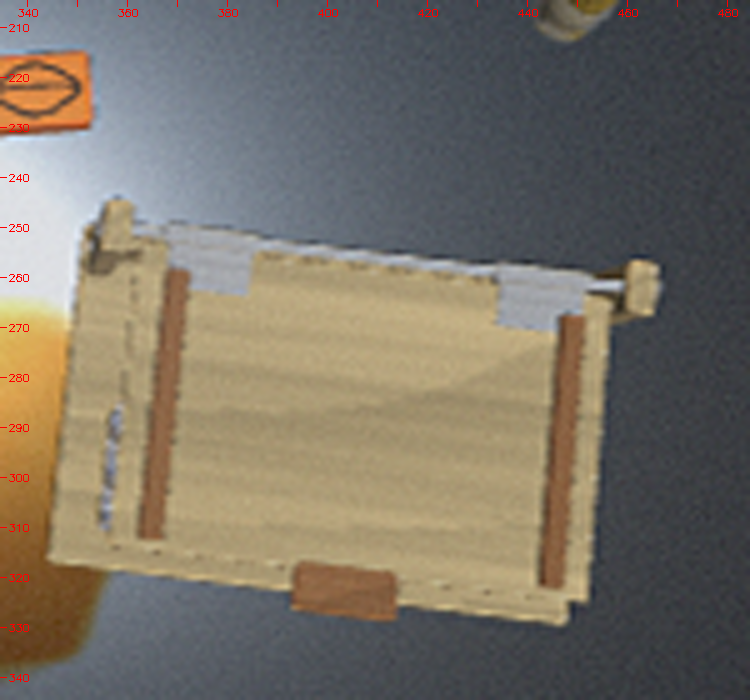

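View pics/r1.png

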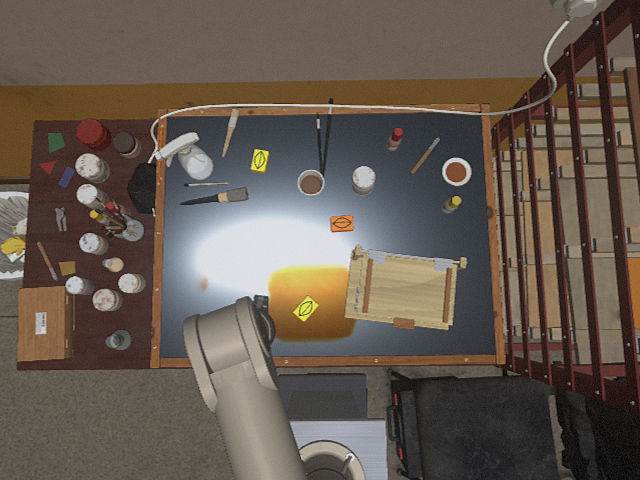

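```bash
python3 - <<'E'
from lid import *
pk=[('top',.152,.114,363.2-1.2,312.5),]
for c in('top','side'):
  for th in(0,.05): print(c,th,[proj(c,lp(th,.172,y,.002))[0].round(1).tolist() for y in(.025,-.025)],[proj(c,lp(th,.152,y,.002))[0].round(1).tolist() for y in(.114,-.114)])
robot.pause(.5); workorder.close_job(); st('closed')
E
```

```text
top 0 [[392.8, 326.7], [413.9, 329.3]] [[356.3, 313.7], [452.3, 325.3]]
top 0.05 [[393.4, 326.7], [414.6, 329.3]] [[356.5, 313.6], [453.2, 325.3]]
side 0 [[267.8, 327.6], [274.2, 347.1]] [[265.0, 292.6], [295.0, 380.8]]
side 0.05 [[267.5, 326.2], [273.9, 345.8]] [[264.7, 291.2], [294.9, 379.8]]
the job is handed in; nothing more can be done
the job is handed in; nothing more can be done
```

The job is handed in, at about 66 s of the 210 s allowed. No verdict was returned, so what follows rests on my own measurements.

**What I did**
- I set the first tray on the carrier posts and pressed it down until it would go no further.
- I laid the two green glass blocks, leaf up, in its two cells. Only two blocks were present. The yellow and orange look-alikes were left alone.
- I stacked the second tray on top, turned end for end and empty.
- I swung the lid shut by its lug and pulled the arm clear.

**Last checks**
- **Trays:** the first tray stopped at a height of about 19 mm and the second at about 65 mm, which are the home heights. The overlays on both pictures agree to about 1–2 mm. While it hovered, the second tray was about 3 mm off along its length, so I shifted it before lowering.
- **Lid:** pressing down stopped firmly with the outer face at about 131 mm, within about 0.01 rad of shut. If the tab had caught on the grip ear, the lid would have stopped about 9 mm higher.
- **Surroundings:** the closing pictures show no block behind the lid, and the jar, bottle and brush where they were.

**Not confirmed**
- I could not see the tab or the covered glass once the lid was shut. The tab being behind the ear rests on the lid height.
- The height I fitted for the glass blocks on the bench came out 4–5 mm below the bench, which is camera and picking error. I used bench height for the grasps, and both blocks were gripped squarely.

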